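Press a sunglasses stand together in the bench vise

ROBOT

A 6-joint arm with a two-finger parallel gripper is mounted at the origin on the work surface. World frame = base frame: x ahead of the robot, y to its left, z up, the work surface at z = 0. Lengths are in m, angles in rad, forces in N, time in s.
With the tool pointing down it reaches from about 0.25 to 0.725 m from the base axis. Payload 4 kg.
Tool frame: the origin (TCP) lies on the centre line of the jaws, within the pads' length; the fingertips stand 17 mm ahead of it and the grasp point (between the pads) lies 2 mm behind it; z points along the fingers, x is the direction in which the jaws open and shut, and the axes are right-handed (so a half turn about z gives the same grasp; the last joint's range is limited). The gripper opens to 85 mm and grips with 20 to 120 N. Pads are 22 mm wide; open, the fingers measure 114 mm over their backs; the gripper's body (76 mm by 85 mm) begins 54 mm behind the grasp point. The pads swing forward as they close: fully open they stand 13 mm farther back than shut.
Start: joints at [1.308, 0.241, 0.005, 1.335, 0, 1.571], TCP at [0.13, 0.483, 0.248] pointing down, gripper open.
Joint ranges: [-2.72, 2.72], [-1.05, 1.87], [-1.09, 1.28], [-1.99, 2.15], [-1.42, 1.44], [-3.14, 3.14]. Speed limits (rad/s): [2.79, 2.79, 3.14, 3.14, 3.14, 3.14].

INTERFACE

Orientations are given as a unit quaternion [x, y, z, w].
In Python, from workcell import bot gives the robot as it stands.
- The arm moves only by the tool jog_arm, never from a script. Its arguments are lists of equal length, an entry for each row: "jaw": the closure, from 0 (fully open) to 1 (shut); "linear": the shift along the tool's x, y, z in m, a list of three; "delta_rot": the turn, a rotation vector about the tool's x, y, z in degrees, a list of three. A call has exactly 8 rows; each row is the pose to reach, as a shift and turn from the pose commanded when the call began, along the tool's axes at that moment; what a row does not reach only later rows make up. A row lasts 1/12 s, in which the tool goes at most 41.7 mm and 7.16 degrees, less where a joint would pass 70% of its speed; a pose out of reach is approached as far as the arm can. A call with a gripper value outside its range is refused whole. The fingers move at their own pace and stop on an object; the grip force is fixed at half the most. Time passes only in rows, so rows that repeat a pose let the fingers close, or fill a call up. It gives the time, the measured TCP pose, the force and the opening at its end, in the units of the state.
- bot.get_obs(): the state, without advancing time (a new reading comes with each control period).
- bot.camera(name): name is "scene" or "top" or "wrist"; returns (picture, depth): 480x640x3 uint8, red, green, blue; 480x640 float32, m along the optical axis (not along the pixel's ray), 0 where there is no reading.
- bot.calibration(name): a dict with "fovy" (degrees; the focal length in pixels is half the picture's height over the tangent of half this angle, whatever the lens; pixels are square), "cx", "cy" (the principal point, pixels), "origin" and "orientation" of the camera in the world. Camera axes: x right, y down, z forward; pixel columns grow to the right and rows downward; lengths in m; the calibration is good to about 2 mm. A picture is of the moment at which its call begins: read the wrist's pose just before it. calibration takes no time and is no camera call; for the wrist camera it gives the pose at the moment of the call.
- bot.job_done(): hands the job in, once; it reports no verdict.
The state is a dict: "clock": time; "joint_pos": joint angles; "joint_vel": joint speeds; "tau": joint torques, N m; "eef_pos": TCP position; "tool_rot": TCP orientation; "ft_force": force on the tool from outside, world axes, zero at the start; "ft_torque": the same for the moment, N m; "grip_width": finger opening in m.
Only numpy, scipy, OpenCV 4.12 (cv2) and the standard library are available. Lean on these libraries where they do the work, as an engineer would, in place of code of your own. Each camera call takes 0.05 s, during which the arm holds its last target.

TASK

The small wooden sunglasses stand still has its slotted foot rail standing a few millimetres off the backboard on its dowels. Stand it upright between the jaws of the vise on the bed, centred, with the rail towards the handwheel, let go of it, then wind the vise shut by pushing the spokes of the star wheel round clockwise until the joint is fully closed and the stand is firmly clamped, but not so hard that the wood is crushed, and leave it clamped. Leave the bottle, the padlock and the dog toy where they are.

Things in the scene. Friction and masses are not known exactly. Their poses are not given: they have to be found in the camera images.
- vise: Bench-top vise fixed to the bench, grey steel, 340 mm long. Origin on the bench under its bed; x runs along the screw from handwheel to rear jaw, y left, z up. A nut plate stands at x = -85 to -60 mm, 127 mm high.
- bed (a point): Middle of the top of the beech bed slab on which the work stands, 46 mm above the bench, at x = 38 mm of the vise; axes as the vise. Slab 90 mm wide (y). Jaws 190 mm wide, from 48 to 118 mm above the bench. The rear jaw's face, which does not move, is pinned 32 to 34.5 mm ahead (+x) of this point, differently each time; the front jaw's face starts 31 to 32.5 mm before it (-x; 32.5 at wheel angle 0).
- front_jaw: The moving jaw with its screw and handwheel. Origin in the plane of its beech face, at bench level and mid-width; axes as the vise. It moves to +x, closing, by 2.5 mm for each radian of the wheel. More than 200 N of clamping crushes the wood; 100 to 150 N is a firm clamp, under 80 N is too loose.
- wheel (a joint): Angle of the handwheel, rad, 0 to 0.6 at the start, at most 8; grows clockwise seen from the robot's side (its top moves to -y of the vise), which closes the jaw. It stays where it is left. While turning it takes 0.40 N m when free, 0.48 while the dowels go in; once the joint is shut the torque climbs by 0.1 N m per 40 N of clamping: 0.65 to 0.78 is firm, under 0.6 too loose, over 0.9 crushes.
- hub (a point): Centre of the star handwheel, on its axis, 98 mm above the bench, 155.5 mm behind (-x) the front jaw's face. The wheel is upright in the vise's y-z plane, rimless: five 12 mm steel spokes 72 degrees apart on a 42 mm hub, each with a black 24 mm ball centred 75 mm from the axis. At wheel angle 0, 1.257, 2.513 ... one spoke points straight up. Fingers reach between the spokes from above.
- board (a point): Centre of the backboard of the loose wooden stand (0.5 kg): board 18 mm thick (x), 150 mm long (y), 105 mm high (z). The foot rail is on its -x side, flush with its underside; above the rail the board is bare on both faces and can be gripped by its top edge. Starts upright on the bench.
- foot (a point): Centre of the stand's slotted foot rail, 15 mm above its underside: 34 mm deep (x), 150 mm long, 30 mm high, three 8 mm slots in its top; axes as the board. It slides on two dowels along x only, against 30 N. Shut, it lies 26 mm to -x of the board's centre plane (stand then 52 mm deep); it starts 2.5 to 4 mm open.
- rack: The whole wooden stand, backboard and foot rail; origin under the middle of the backboard, 52.5 mm below point board, same axes.
- bottle: Aluminium bottle with a black screw-top lid, 70 mm in diameter, 206 mm high, standing; origin at the centre of its underside. Not to be moved.
- padlock: Small steel padlock lying flat, body 46 x 42 x 22 mm, shackle along its +x; origin under the middle of its body. Not to be moved.
- toy: Green hard silicone dog toy, bone-shaped, 132 mm long (y), 64 mm wide, 36 mm high; origin under its middle. Not to be moved.

How it is judged:
On the way, in this order (a step that is already met when the one before it is completed fails the run):
1. the stand is upright on the bed between the jaws, centred, rail towards the wheel, let go, its joint still open (x of board in the frame of vise between 0.045 and 0.066 m and y of board in the frame of vise between -0.015 and 0.015 m and height (world z) of board below 0.1015 m and angle between board's own z axis and vertical below 0.05 rad and x of foot in the frame of vise below 0.04 m and x of foot in the frame of board below -0.0275 m and contact force between the fingers and rack below 0.3 N and contact force between front_jaw and rack below 2 N), for 0.2 s.
2. the wheel is wound until the front jaw bears on the rail (contact force between front_jaw and rack above 10 N), for 0.1 s.
3. the joint is shut (x of foot in the frame of board above -0.0268 m), for 0.2 s.
At the end, for the whole second after the job is handed in: the joint is shut (rail within 0.8 mm of the board), the stand is upright on the bed, centred within 15 mm, rail to the front jaw, and held with more than 80 N (contact force between front_jaw and rack above 80 N and x of foot in the frame of board above -0.0268 m and y of board in the frame of vise between -0.015 and 0.015 m and x of board in the frame of vise above 0.055 m and x of foot in the frame of vise below 0.045 m and height (world z) of board below 0.103 m and angle between board's own z axis and vertical below 0.05 rad); the robot touches nothing.
It fails at once if the wood is crushed: clamped with more than 200 N (contact force between front_jaw and rack above 200 N).
It fails at once if the bottle is moved or tipped (distance of bottle from where it was at the start of the episode above 0.02 m or angle between bottle's own z axis and vertical above 0.3 rad).
It fails at once if the padlock is moved (distance of padlock from where it was at the start of the episode above 0.02 m).
It fails at once if the dog toy is moved (distance of toy from where it was at the start of the episode above 0.02 m).
It also fails if it takes over 72 s, if anything falls off the work surface, if the arm or the gripper's body presses on something with over 40 N, if the wrist force passes 120 N, or if a joint passes its speed limit or range.

## Working session

There is one attempt and no reset: what is moved stays moved. The work goes in short steps, Python scripts to look and compute and a tool call to move; the robot and the scene stay as the last step left them, time stands still between calls to the robot, and variables do not carry over. Pictures are saved under pics/ and viewed, and the job is handed in when it is done.

Besides the shell and the picture viewer there is one more tool, called after ">>>" as a command line: name --argument value ..., lists and objects as JSON in quotes. jog_arm: Moves the arm, as the interface text tells. Its arguments: {"type":"object","properties":{"jaw":{"type":"array","items":{"type":"number"}},"linear":{"type":"array","items":{"type":"array","items":{"type":"number"}}},"delta_rot":{"type":"array","items":{"type":"array","items":{"type":"number"}}}},"required":["jaw","linear","delta_rot"]}

```bash
ls; mkdir -p pics
python3 - <<'E'
from workcell import bot
import cv2
print(bot.get_obs())
for n in ["scene","top","wrist"]:
    c=bot.calibration(n); print(n,c)
    im,d=bot.camera(n)
    cv2.imwrite(f"pics/{n}0.png",im[:,:,::-1])
    import numpy as np; np.save(f"pics/{n}0.npy",d)
E
```

```text
pics
{'clock': 0.0, 'joint_pos': array([1.30796272e+00, 2.41411185e-01, 3.71396815e-03, 1.33518895e+00,
       2.44680711e-05, 1.57079284e+00]), 'joint_vel': array([-0.00174542,  0.00031281, -0.00071815,  0.00080371, -0.00057453,
        0.00038633]), 'tau': array([ 1.73808967e-03, -3.72322726e+01,  2.52405560e+01,  1.69029372e-02,
        2.61585856e-04, -1.95840038e-06]), 'eef_pos': array([0.12974695, 0.48225371, 0.2474099 ]), 'tool_rot': array([ 7.93666546e-01,  6.08352136e-01, -8.36762140e-04,  6.25966144e-04]), 'ft_force': array([ 0.50434418, -0.83205996, -0.02693939]), 'ft_torque': array([0.03711504, 0.02909708, 0.0375652 ]), 'grip_width': 0.08554791775997936}
scene {'fovy': 43.50469041263665, 'cx': 324.1223511874008, 'cy': 240.47814390833366, 'origin': array([1.43343634, 0.12725083, 0.65958809]), 'orientation': array([ 0.56556068,  0.6765804 , -0.36162983, -0.30266143])}
top {'fovy': 44.235677000197164, 'cx': 327.76368870688, 'cy': 243.4099298213335, 'origin': array([ 0.50624322, -0.05364309,  1.02606348]), 'orientation': array([ 0.71500642, -0.69740847,  0.02703443, -0.04069874])}
wrist {'fovy': 59.35245123975428, 'cx': 326.59327559824584, 'cy': 235.2526131831118, 'origin': array([0.0621704 , 0.50111567, 0.37281952]), 'orientation': array([0.78567195, 0.60284124, 0.08368185, 0.11090255])}
```

View pics/scene0.png

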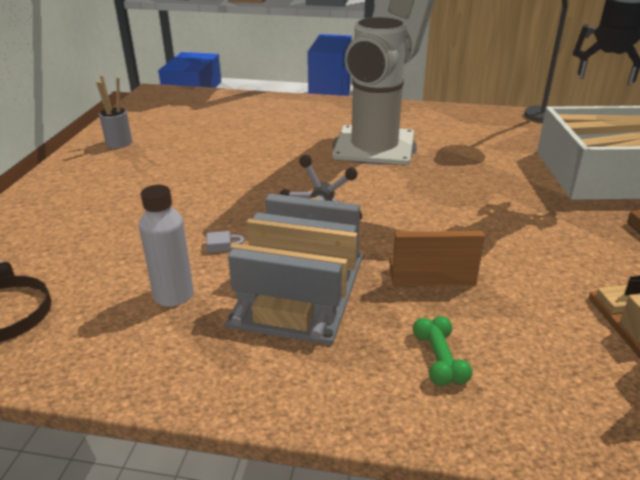

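View pics/top0.png

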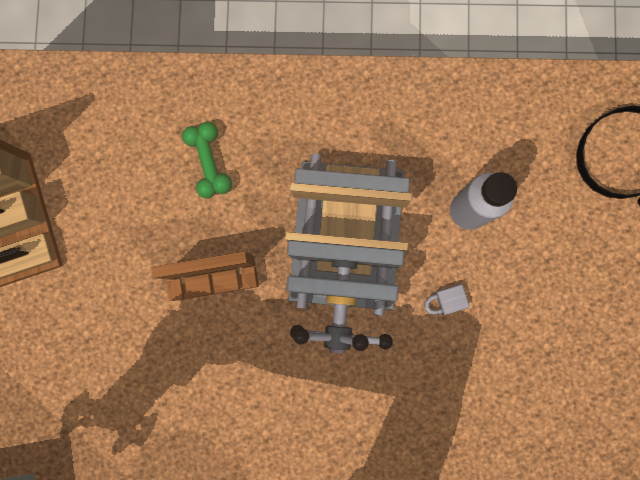

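View pics/wrist0.png

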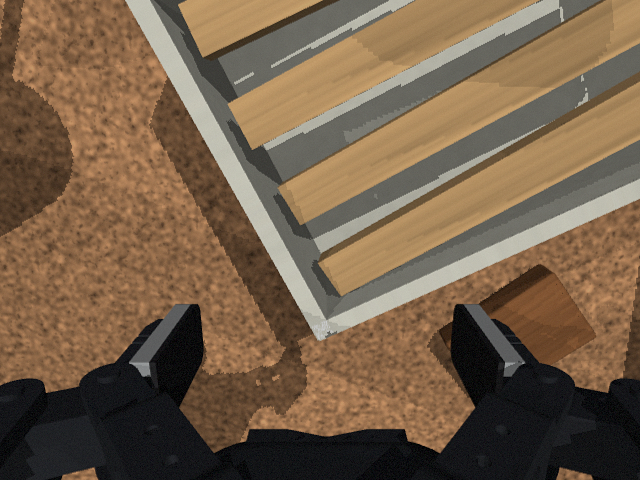

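```bash
cat > h.py <<'E'
import numpy as np, cv2
from workcell import bot
from scipy.spatial.transform import Rotation as R
def cloud(d,c):
    f=240/np.tan(np.radians(c['fovy'])/2)
    v,u=np.mgrid[0:480,0:640]
    p=np.stack([(u-c['cx'])/f*d,(v-c['cy'])/f*d,d],-1)
    return p@R.from_quat(c['orientation']).as_matrix().T+c['origin']
def proj(P,c):
    f=240/np.tan(np.radians(c['fovy'])/2)
    q=(np.asarray(P)-c['origin'])@R.from_quat(c['orientation']).as_matrix()
    return np.stack([q[...,0]/q[...,2]*f+c['cx'],q[...,1]/q[...,2]*f+c['cy']],-1)
def rect(P):
    r=cv2.minAreaRect((P[:,:2]*1000).astype(np.float32)); return r
E
python3 - <<'E'
from h import *
c=bot.calibration("top"); d=np.load("pics/top0.npy"); P=cloud(d,c)
im=cv2.imread("pics/top0.png")
t=P[350:470,200:600][d[350:470,200:600]>0]; print("table z",np.median(t[:,2]))
def comp(mask,box,n=""):
    m=np.zeros((480,640),np.uint8); u0,v0,u1,v1=box; m[v0:v1,u0:u1]=mask[v0:v1,u0:u1]
    k,l,s,ce=cv2.connectedComponentsWithStats(m)
    for i in range(1,k):
        if s[i,4]>60:
            q=P[l==i]; print(n,s[i],rect(q),"z",np.percentile(q[:,2],[5,50,95]).round(4))
z=P[...,2]
comp(((z>.095)&(z<.115)).astype(np.uint8),(140,240,270,310),"board")
comp(((z>.018)&(z<.042)).astype(np.uint8),(140,240,270,310),"rail")
comp(((z>.111)&(z<.125)).astype(np.uint8),(270,150,430,320),"jaws")
comp(((z>.04)&(z<.052)).astype(np.uint8),(270,150,430,320),"bed")
comp(((z>.05)).astype(np.uint8),(270,318,430,360),"wheel")
E
```

```text
table z -0.0005769669385036202
board [ 151  252   96   26 1126] ((556.7582397460938, 167.99481201171875), (18.441635131835938, 150.22303771972656), 10.849621772766113) z [0.1006 0.1041 0.1069]
rail [229 255  28  34 345] ((547.2208862304688, 99.57067108154297), (49.42439270019531, 42.44847869873047), 34.78129196166992) z [0.021  0.0293 0.034 ]
rail [212 270  27  24 514] ((533.5301513671875, 139.73782348632812), (34.104164123535156, 41.46268844604492), 10.787291526794434) z [0.0257 0.0292 0.032 ]
rail [166 272  47  29 882] ((523.59716796875, 200.62281799316406), (37.5778694152832, 73.68070983886719), 10.877117156982422) z [0.0219 0.029  0.0326]
jaws [ 290  169  122   33 2693] ((687.709716796875, -68.86318969726562), (189.57012939453125, 37.19837951660156), 86.12775421142578) z [0.1141 0.1171 0.1197]
jaws [ 285  232  123   36 2882] ((581.37890625, -61.73301696777344), (189.51300048828125, 46.3864631652832), 86.14018249511719) z [0.1141 0.117  0.1198]
jaws [328 291  40  14 259] ((510.3849792480469, -67.09140014648438), (19.340787887573242, 59.52116775512695), 3.372360944747925) z [0.1126 0.12   0.1243]
bed [326 165  53  11 342] ((726.6700439453125, -71.17253112792969), (88.70055389404297, 11.941380500793457), 86.23208618164062) z [0.0423 0.0451 0.0481]
bed [ 320  200   56   40 1875] ((641.2279663085938, -65.68165588378906), (89.94922637939453, 59.145774841308594), 86.3427734375) z [0.0425 0.0453 0.0483]
bed [317 261  21  11 170] ((562.5123291015625, -32.90534210205078), (34.15788650512695, 15.792434692382812), 86.55309295654297) z [0.0422 0.045  0.0479]
bed [350 264  21  11 171] ((558.705322265625, -88.28157806396484), (33.50038146972656, 15.824860572814941), 86.18414306640625) z [0.0419 0.0453 0.0482]
wheel [ 290  318  103   35 1702] ((462.8836364746094, -61.35920715332031), (160.23095703125, 78.86060333251953), 73.63912963867188) z [0.0827 0.1169 0.1744]
```

Run:
```python
from h import *
c=bot.calibration("top"); d=np.load("pics/top0.npy"); P=cloud(d,c)
z=P[...,2]
a=np.radians(-3.87); X=np.array([np.cos(a),np.sin(a)]);Y=np.array([-X[1],X[0]])
xv=P[...,:2]@X; yv=P[...,:2]@Y
m=(z>.112)&(z<.124); m[:,:270]=0;m[:,430:]=0;m[:155]=0;m[330:]=0
x=xv[m];y=yv[m]
# per-y strips: edges
for lo in np.arange(-.13,.06,.02):
    s=x[(y>lo)&(y<lo+.02)]; s=np.sort(s); g=np.where(np.diff(s)>.004)[0]
    print(round(lo,3),[ (round(q[0]*1000,1),round(q[-1]*1000,1)) for q in np.split(s,g+1)])
mr=m&(xv>.64); mf=m&(xv<.62)&(xv>.56)
for n,q in (("rear",mr),("front",mf)): print(n,yv[q].min(),yv[q].max(),np.median(z[q]))
# hue: beech vs steel separation
mb=(z>.042)&(z<.048)&(xv>.6)&(xv<.67)
print("bed y",yv[mb].min(),yv[mb].max(),xv[mb].min(),xv[mb].max())
# wheel points
w=(z>.06)&(xv>.43)&(xv<.5); w[:,:270]=0;w[:,430:]=0;w[:315]=0
print("wheel x",np.percentile(xv[w],[0,5,25,50,75,95,100]).round(4))
for b in ((285,325,312,345),(350,330,371,352),(376,333,396,350),(326,322,350,352)):
    q=np.zeros_like(w);q[b[1]:b[3],b[0]:b[2]]=1;q&=(z>.05)
    Q=P[q]; i=np.argsort(-Q[:,2])[:8]; print(b,q.sum(),"center top x,y vise",xv[q][i].mean().round(4),yv[q][i].mean().round(4),"zmax",Q[i,2].mean().round(4),"y range",yv[q].min().round(4),yv[q].max().round(4))
im=cv2.imread("pics/top0.png")[140:370,260:440]; cv2.imwrite("pics/vz.png",cv2.resize(im,None,fx=3,fy=2.6))
cv2.imwrite("pics/sc.png",cv2.resize(cv2.imread("pics/scene0.png")[130:340,140:400],None,fx=2.8,fy=2.8))
```

```text
-0.13 [(np.float64(573.1), np.float64(607.3)), (np.float64(672.5), np.float64(706.9))]
-0.11 [(np.float64(515.9), np.float64(540.8)), (np.float64(571.3), np.float64(607.4)), (np.float64(672.9), np.float64(709.0))]
-0.09 [(np.float64(515.7), np.float64(540.6)), (np.float64(571.1), np.float64(607.3)), (np.float64(672.6), np.float64(709.0))]
-0.07 [(np.float64(515.6), np.float64(530.0)), (np.float64(534.5), np.float64(540.3)), (np.float64(571.3), np.float64(607.0)), (np.float64(672.2), np.float64(708.7))]
-0.05 [(np.float64(465.8), np.float64(467.8)), (np.float64(504.2), np.float64(540.6)), (np.float64(561.1), np.float64(607.2)), (np.float64(672.7), np.float64(709.0))]
-0.03 [(np.float64(464.0), np.float64(468.7)), (np.float64(503.6), np.float64(519.2)), (np.float64(524.1), np.float64(531.9)), (np.float64(536.0), np.float64(540.6)), (np.float64(561.0), np.float64(607.3)), (np.float64(672.4), np.float64(709.0))]
-0.01 [(np.float64(463.5), np.float64(468.4)), (np.float64(503.5), np.float64(540.6)), (np.float64(562.4), np.float64(563.9)), (np.float64(568.6), np.float64(607.2)), (np.float64
[... 475 characters left out ...]
64(607.4)), (np.float64(672.2), np.float64(708.4))]
rear -0.11707522323337785 0.07249476093586286 0.11707765104137519
front -0.11710667110125376 0.07240625806428452 0.1170137017900128
bed y -0.22945289281821765 0.5713052140703221 0.600121130069551 0.669943986593538
wheel x [0.43   0.4376 0.4474 0.4537 0.4594 0.4768 0.4871]
(285, 325, 312, 345) 314 center top x,y vise 0.45 0.0329 zmax 0.163 y range 0.016 0.0544
(350, 330, 371, 352) 287 center top x,y vise 0.4662 -0.046 zmax 0.3903 y range -0.0743 -0.0194
(376, 333, 396, 350) 199 center top x,y vise 0.4591 -0.0878 zmax 0.2168 y range -0.1089 -0.0194
(326, 322, 350, 352) 645 center top x,y vise 0.4653 -0.0348 zmax 0.3672 y range -0.0421 -0.0037
```

View pics/vz.png

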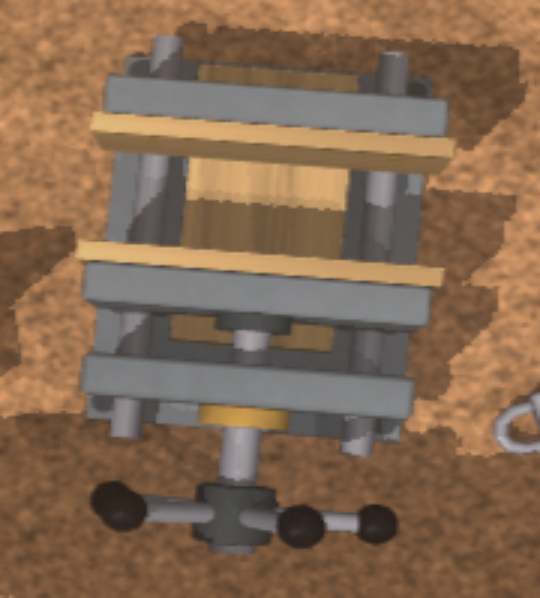

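View pics/sc.png

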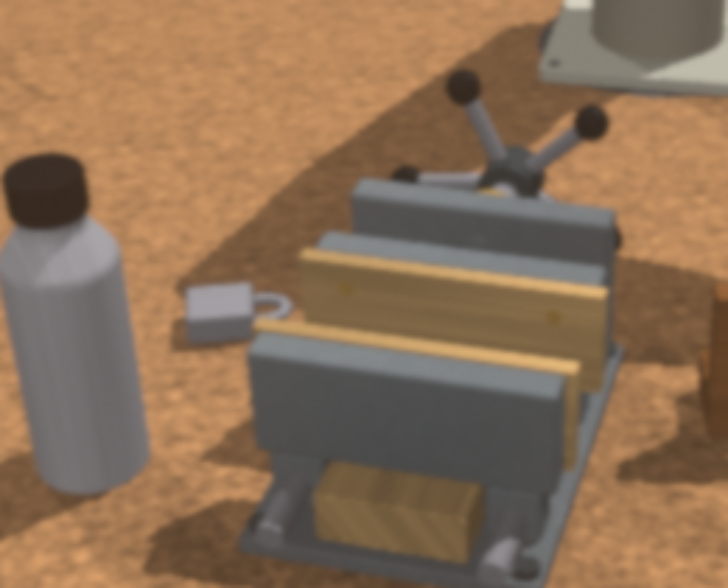

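```bash
cat >> h.py <<'E'
def down(yaw,tilt=0,taxis=(0,0,1)):
    # tool z down, tool x at world yaw (deg)
    a=np.radians(yaw); x=np.array([np.cos(a),np.sin(a),0]); zz=np.array([0,0,-1.]); y=np.cross(zz,x)
    return R.from_rotvec(np.array(taxis)*tilt)*R.from_matrix(np.stack([x,y,zz],1))
def to(p,Rt,base=None):
    o=bot.get_obs()
    p0,R0=(o['eef_pos'],R.from_quat(o['tool_rot'])) if base is None else base
    print("clock",round(o['clock'],2),"lin",R0.inv().apply(np.array(p)-p0).round(4),"rot",np.degrees((R0.inv()*Rt).as_rotvec()).round(2))
E
python3 - <<'E'
from h import *
to([.5568,.168,.22],down(10.85)); print(down(10.85).as_quat())
E
```

```text
clock 0.15 lin [-0.1926  0.494   0.028 ] rot [5.000e-02 8.000e-02 6.409e+01]
[0.99552081 0.0945427  0.         0.        ]
```

>>> jog_arm --jaw '[0, 0, 0, 0, 0, 0, 0, 0]' --linear '[[-0.193, 0.494, 0.0], [-0.193, 0.494, 0.0], [-0.193, 0.494, 0.0], [-0.193, 0.494, 0.0], [-0.193, 0.494, 0.0], [-0.193, 0.494, 0.0], [-0.193, 0.494, 0.0], [-0.193, 0.494, 0.0]]' --delta_rot '[[0.05, 0.08, 64.1], [0.05, 0.08, 64.1], [0.05, 0.08, 64.1], [0.05, 0.08, 64.1], [0.05, 0.08, 64.1], [0.05, 0.08, 64.1], [0.05, 0.08, 64.1], [0.05, 0.08, 64.1]]'

```text
clock: 0.82
eef_pos: [0.3994, 0.2834, 0.2482]
tool_rot: [0.989, 0.15, 0.0, -0.001]
ft_force: [0.1, 0.5, 0.3]
grip_width: 0.0855
```

Run:
```python
from h import *
to([.5568,.168,.2],down(10.85)); print(bot.get_obs()['joint_pos'].round(3))
```

```text
clock 0.82 lin [0.116 0.157 0.048] rot [-0.07 -0.02  6.44]
[ 6.160e-01  2.200e-01 -2.200e-02  1.328e+00  1.000e-03  1.885e+00]
```

>>> jog_arm --jaw '[0, 0, 0, 0, 0, 0, 0, 0]' --linear '[[0.116, 0.157, 0.048], [0.116, 0.157, 0.048], [0.116, 0.157, 0.048], [0.116, 0.157, 0.048], [0.116, 0.157, 0.048], [0.116, 0.157, 0.048], [0.116, 0.157, 0.048], [0.116, 0.157, 0.048]]' --delta_rot '[[0, 0, 6.4], [0, 0, 6.4], [0, 0, 6.4], [0, 0, 6.4], [0, 0, 6.4], [0, 0, 6.4], [0, 0, 6.4], [0, 0, 6.4]]'

```text
clock: 1.48
eef_pos: [0.5558, 0.1706, 0.1996]
tool_rot: [0.995, 0.098, -0.001, -0.001]
ft_force: [-0.2, -0.2, -1.0]
grip_width: 0.0852
```

Run:
```python
from h import *
to([.5568,.168,.095],down(10.85)); print(bot.get_obs()['joint_pos'].round(3))
c=bot.calibration("wrist"); im,d=bot.camera("wrist"); cv2.imwrite("pics/w1.png",im[:,:,::-1])
P=cloud(d,c); z=P[...,2]
m=((z>.098)&(z<.112)).astype(np.uint8)
k,l,s,ce=cv2.connectedComponentsWithStats(m)
for i in range(1,k):
    if s[i,4]>500: print(s[i],rect(P[l==i]),np.median(z[l==i]))
```

```text
clock 1.48 lin [0.0006 0.0029 0.1046] rot [-0.09  0.07  0.37]
[0.297 0.426 0.141 1.287 0.002 1.672]
[ 314  113   36  260 8533] ((558.2568359375, 167.15660095214844), (18.00313949584961, 150.211181640625), 10.846625328063965) 0.10477294941551218
```

View pics/w1.png

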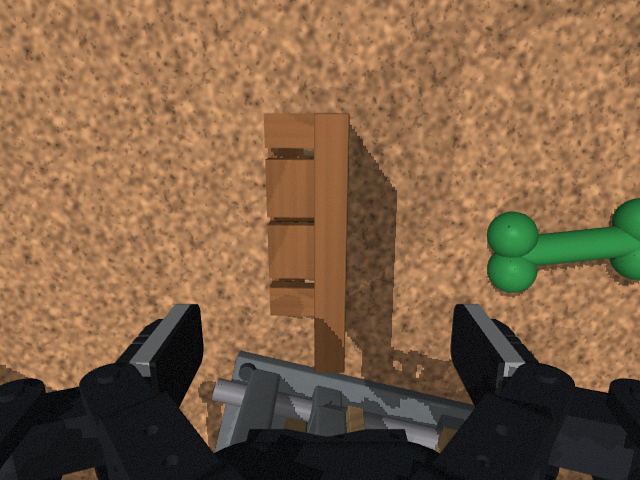

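>>> jog_arm --jaw '[0, 0, 0, 0, 0, 0, 0.45, 0.7]' --linear '[[0.0015, 0.003, 0.04], [0.0015, 0.003, 0.075], [0.0015, 0.003, 0.095], [0.0015, 0.003, 0.105], [0.0015, 0.003, 0.105], [0.0015, 0.003, 0.105], [0.0015, 0.003, 0.105], [0.0015, 0.003, 0.105]]' --delta_rot '[[0, 0, 0.35], [0, 0, 0.35], [0, 0, 0.35], [0, 0, 0.35], [0, 0, 0.35], [0, 0, 0.35], [0, 0, 0.35], [0, 0, 0.35]]'

```text
clock: 2.2
eef_pos: [0.5598, 0.1689, 0.0975]
tool_rot: [0.995, 0.095, 0.002, -0.001]
ft_force: [0.2, 0.0, -0.5]
grip_width: 0.0642
```

>>> jog_arm --jaw '[1, 1, 1, 1, 1, 1, 1, 1]' --linear '[[0, 0, 0], [0, 0, 0], [0, 0, 0], [0, 0, 0], [0, 0, 0], [0, 0, 0], [0, 0, 0], [0, 0, 0]]' --delta_rot '[[0, 0, 0], [0, 0, 0], [0, 0, 0], [0, 0, 0], [0, 0, 0], [0, 0, 0], [0, 0, 0], [0, 0, 0]]'

```text
clock: 2.87
eef_pos: [0.5592, 0.1683, 0.0959]
tool_rot: [0.995, 0.095, 0.001, -0.001]
ft_force: [2.5, 0.3, 4.0]
grip_width: 0.0171
```

Run:
```python
from h import *
o=bot.get_obs(); print(o['ft_force'],o['ft_torque'],o['grip_width'],o['clock'],o['eef_pos'])
to([.5577,.1676,.095],down(10.85));
```

```text
[2.45540693 0.33676738 4.03750327] [ 0.01202051 -0.26018564  0.03633455] 0.0170542730499938 2.8667 [0.55918217 0.16828536 0.09586352]
clock 2.87 lin [-0.0016  0.0004  0.0009] rot [-0.08 -0.14  0.04]
```

>>> jog_arm --jaw '[1, 1, 1, 1, 1, 1, 1, 1]' --linear '[[0, 0, -0.01], [0, 0, -0.03], [0, 0, -0.06], [0, 0, -0.095], [0, 0, -0.125], [0, 0, -0.15], [0, 0, -0.165], [0, 0, -0.165]]' --delta_rot '[[0, 0, 0], [0, 0, 0], [0, 0, 0], [0, 0, 0], [0, 0, 0], [0, 0, 0], [0, 0, 0], [0, 0, 0]]'

```text
clock: 3.53
eef_pos: [0.5592, 0.1682, 0.2636]
tool_rot: [0.995, 0.095, 0.002, -0.001]
ft_force: [0.6, -0.0, -4.4]
grip_width: 0.0172
```

Run:
```python
from h import *
o=bot.get_obs(); print(o['ft_force'],o['ft_torque'],o['grip_width'],o['clock'],o['eef_pos'])
a=np.radians(-3.87); X=np.array([np.cos(a),np.sin(a)]);Y=np.array([-X[1],X[0]])
t=X*.65805+Y*-.0223+[.002,0]; print(t)
to([*t,.26],down(-3.87)); print(o['joint_pos'].round(3))
c=bot.calibration("wrist"); im,d=bot.camera("wrist"); cv2.imwrite("pics/w2.png",im[:,:,::-1])
P=cloud(d,c); z=P[...,2]
m=((z>.245)&(z<.28)).astype(np.uint8)
k,l,s,ce=cv2.connectedComponentsWithStats(m)
for i in range(1,k):
    if s[i,4]>500: print(s[i],rect(P[l==i]),np.median(z[l==i]))
```

```text
[ 0.56521275 -0.04965071 -4.41584565] [ 0.05683567 -0.17067876  0.01309276] 0.017191850516201795 3.5333 [0.55917045 0.16819724 0.2635554 ]
[ 0.65704439 -0.06666285]
clock 3.53 lin [0.0517 0.2491 0.0034] rot [-0.14 -0.27 14.77]
[2.920e-01 4.020e-01 2.700e-01 1.434e+00 1.000e-03 1.672e+00]
[  253   100   148   337 22954] ((552.5344848632812, 188.0895538330078), (43.42059326171875, 106.68743133544922), 22.217548370361328) 0.27233283715066336
```

View pics/w2.png

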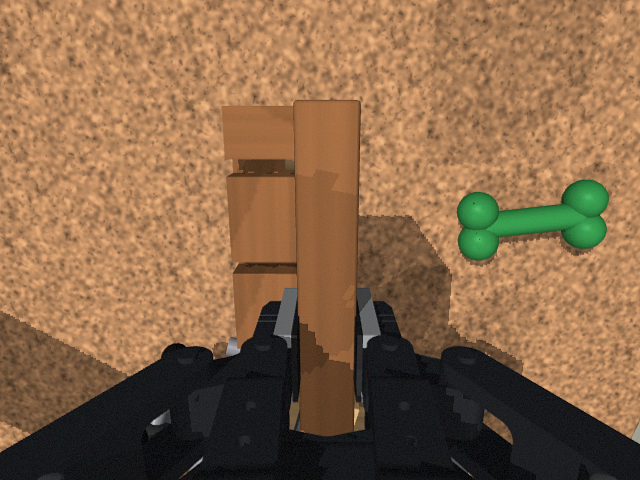

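>>> jog_arm --jaw '[1, 1, 1, 1, 1, 1, 1, 1]' --linear '[[0.006, 0.03, 0], [0.013, 0.063, 0], [0.021, 0.1, 0], [0.029, 0.14, 0], [0.037, 0.18, 0], [0.045, 0.215, 0], [0.05, 0.24, 0], [0.052, 0.249, 0]]' --delta_rot '[[-0.1, -0.2, 2], [-0.1, -0.2, 4], [-0.1, -0.25, 6], [-0.1, -0.25, 8.5], [-0.1, -0.25, 11], [-0.1, -0.25, 13], [-0.1, -0.25, 14.8], [-0.1, -0.25, 14.8]]'

```text
clock: 4.25
eef_pos: [0.6559, -0.0714, 0.2554]
tool_rot: [0.999, -0.037, -0.005, 0.001]
ft_force: [0.6, -0.3, -5.6]
grip_width: 0.0168
```

Run:
```python
from h import *
c=bot.calibration("top"); im,d=bot.camera("top"); cv2.imwrite("pics/t2.png",im[:,:,::-1]); P=cloud(d,c); np.save("pics/t2.npy",d)
o=bot.get_obs(); print(o['clock'],o['eef_pos'],o['tool_rot'])
im,d=bot.camera("scene"); cv2.imwrite("pics/s2.png",im[:,:,::-1])
```

```text
4.3 [ 0.65606402 -0.07126513  0.25545688] [ 0.99931821 -0.03654566 -0.00514456  0.00102791]
```

View pics/t2.png

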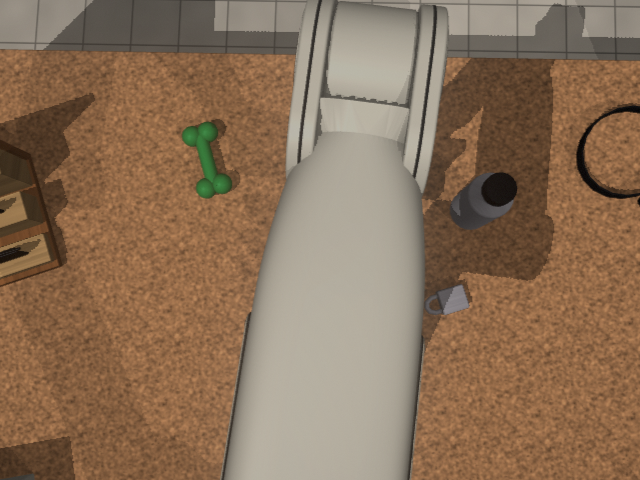

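View pics/s2.png

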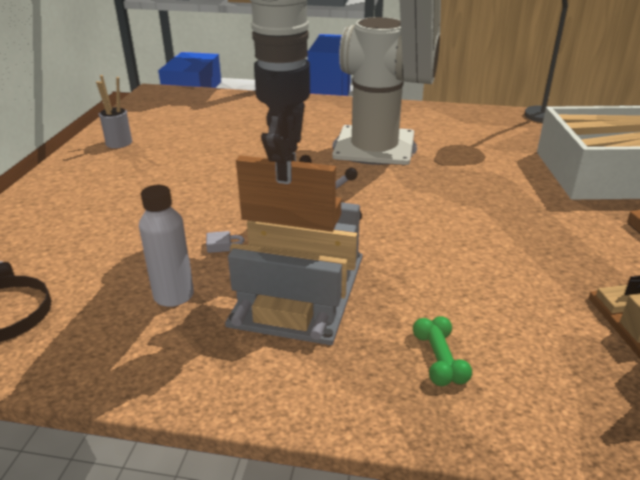

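```bash
cat > rel.py <<'E'
from h import *
import sys
o=bot.get_obs(); print(o['clock'],o['eef_pos'],o['tool_rot'].round(4))
c=bot.calibration("wrist"); im,d=bot.camera("wrist"); cv2.imwrite(f"pics/{sys.argv[1]}.png",im[:,:,::-1]); np.save(f"pics/{sys.argv[1]}.npy",d)
P=cloud(d,c)
np.save("pics/P.npy",P)
E
python3 rel.py w3; python3 -c "
from h import *
to([.657,-.0667,.2],down(-3.87))"
```

```text
4.35 [ 0.65552937 -0.06886603  0.25593286] [ 9.994e-01 -3.560e-02 -5.200e-03  2.000e-04]
clock 4.4 lin [ 0.0022 -0.0004  0.0567] rot [-0.01  0.57 -0.1 ]
```

View pics/w3.png

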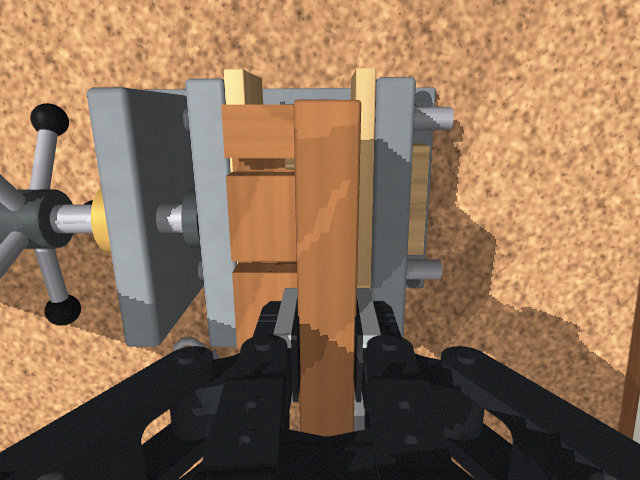

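```bash
cat > an.py <<'E'
from h import *
P=np.load("pics/P.npy"); z=P[...,2]
def ang_fit(mask):
    return rect(P[mask])
a=np.radians(-3.87); X=np.array([np.cos(a),np.sin(a)]);Y=np.array([-X[1],X[0]])
xv=P[...,:2]@X*1000; yv=P[...,:2]@Y*1000
m=(z>.112)&(z<.124)&(xv>495)&(xv<730)&(yv>-20)&(yv<100)
print("n",m.sum(), "zmed",np.median(z[m]))
for lo in np.arange(-10,75,10):
    k=m&(yv>lo)&(yv<lo+10)
    if k.sum()<20: continue
    s=np.sort(xv[k]); g=np.where(np.diff(s)>4)[0]
    print(lo,[(round(q[0],1),round(q[-1],1)) for q in np.split(s,g+1) if len(q)>5])
print("jaw ymax",[yv[m&(xv>q[0])&(xv<q[1])].max().round(1) for q in ((570,610),(670,712))])
zb=np.median(z[100:130,310:350]); print("board top z",zb)
b=(abs(z-zb)<.008)&(xv>630)&(xv<690)
for lo in np.arange(-10,60,10):
    k=b&(yv>lo)&(yv<lo+10)
    if k.sum()>20: print("board",lo,xv[k].min().round(1),xv[k].max().round(1))
print("board ymax",yv[b].max())
r=(abs(z-(zb-.075))<.008)&(xv>590)&(xv<690)
for lo in np.arange(-10,60,10):
    k=r&(yv>lo)&(yv<lo+10)
    if k.sum()>20: print("rail",lo,xv[k].min().round(1),xv[k].max().round(1))
o=bot.get_obs(); print("tcp in vise axes",(o['eef_pos'][:2]@X*1000).round(1),(o['eef_pos'][:2]@Y*1000).round(1),o['eef_pos'][2].round(4))
E
python3 an.py
```

```text
n 15308 zmed 0.1177018305881754
-10 [(np.float64(505.4), np.float64(512.9)), (np.float64(540.9), np.float64(542.6)), (np.float64(562.8), np.float64(593.6)), (np.float64(677.5), np.float64(710.3))]
0 [(np.float64(540.3), np.float64(542.8)), (np.float64(572.7), np.float64(594.6)), (np.float64(677.4), np.float64(710.1))]
10 [(np.float64(539.8), np.float64(542.6)), (np.float64(572.7), np.float64(598.1)), (np.float64(677.8), np.float64(710.2))]
20 [(np.float64(540.1), np.float64(542.7)), (np.float64(572.5), np.float64(598.2)), (np.float64(677.6), np.float64(710.1))]
30 [(np.float64(540.8), np.float64(542.6)), (np.float64(572.1), np.float64(593.8)), (np.float64(677.5), np.float64(710.2))]
40 [(np.float64(539.4), np.float64(542.5)), (np.float64(572.3), np.float64(593.7)), (np.float64(677.7), np.float64(710.2))]
50 [(np.float64(540.4), np.float64(542.4)), (np.float64(572.5), np.float64(608.6)), (np.float64(674.1), np.float64(710.0))]
60 [(np.float64(522.7), np.float64(541.3)), (np.float64(572.6), np.float64(608.7)), (np.float64(674.0), np.float64(710.1))]
70 [(np.float64(596.2), np.float64(608.6)), (np.float64(674.1), np.float64(685.7))]
jaw ymax [np.float64(71.6), np.float64(71.9)]
board top z 0.26501666088652076
board -10 649.8 667.8
board 0 649.8 667.9
board 10 650.0 668.0
board 20 649.9 668.0
board 30 649.9 668.1
board 40 650.1 668.1
board ymax 49.71728006377533
rail -10 611.6 643.4
rail 0 611.7 643.4
rail 10 611.8 643.3
rail 20 611.9 643.6
rail 30 612.0 643.3
rail 40 612.0 643.6
tcp in vise axes 658.3 -22.7 0.2567
```

Run:
```python
from h import *
a=np.radians(-3.87); X=np.array([np.cos(a),np.sin(a)]);Y=np.array([-X[1],X[0]])
t=X*.6589+Y*-.0207; print(t)
to([*t,.225],down(-3.87))
o=bot.get_obs();print(o['ft_force'],o['joint_vel'].round(3))
```

```text
[ 0.65600044 -0.06512387]
clock 4.4 lin [ 0.0009 -0.002   0.0317] rot [-0.01  0.57 -0.1 ]
[-0.59205335  0.15398939 -5.38811454] [ 0.041 -0.027 -0.007  0.004  0.008  0.004]
```

>>> jog_arm --jaw '[1, 1, 1, 1, 1, 1, 1, 1]' --linear '[[0.0005, -0.001, 0.005], [0.001, -0.002, 0.012], [0.001, -0.002, 0.02], [0.001, -0.002, 0.028], [0.001, -0.002, 0.032], [0.001, -0.002, 0.032], [0.001, -0.002, 0.032], [0.001, -0.002, 0.032]]' --delta_rot '[[0, 0.3, 0], [0, 0.5, -0.1], [0, 0.5, -0.1], [0, 0.5, -0.1], [0, 0.5, -0.1], [0, 0.5, -0.1], [0, 0.5, -0.1], [0, 0.5, -0.1]]'

```text
clock: 5.07
eef_pos: [0.6577, -0.0648, 0.2283]
tool_rot: [0.999, -0.033, 0.003, 0.001]
ft_force: [-0.3, -0.3, -5.2]
grip_width: 0.0172
```

```bash
python3 rel.py w4; python3 an.py
python3 - <<'E'
from h import *
a=np.radians(-3.87); X=np.array([np.cos(a),np.sin(a)]);Y=np.array([-X[1],X[0]])
t=X*.6589+Y*-.0207; to([*t,.225],down(-3.87))
E
```

```text
5.0667 [ 0.6577176  -0.06476171  0.2282724 ] [ 9.994e-01 -3.310e-02  2.700e-03  6.000e-04]
n 20837 zmed 0.11768186592136315
-10 [(np.float64(505.4), np.float64(512.3)), (np.float64(540.5), np.float64(542.7)), (np.float64(563.0), np.float64(604.4)), (np.float64(679.5), np.float64(710.4))]
0 [(np.float64(540.6), np.float64(542.6)), (np.float64(572.8), np.float64(604.5)), (np.float64(679.2), np.float64(710.5))]
10 [(np.float64(539.6), np.float64(542.9)), (np.float64(572.8), np.float64(608.2)), (np.float64(679.0), np.float64(710.4))]
20 [(np.float64(539.7), np.float64(542.9)), (np.float64(572.1), np.float64(608.4)), (np.float64(679.3), np.float64(710.4))]
30 [(np.float64(540.2), np.float64(542.7)), (np.float64(572.3), np.float64(604.2)), (np.float64(679.1), np.float64(710.2))]
40 [(np.float64(539.9), np.float64(542.9)), (np.float64(572.5), np.float64(604.3)), (np.float64(679.4), np.float64(710.4))]
50 [(np.float64(539.7), np.float64(542.6)), (np.float64(572.3), np.float64(608.6)), (np.float64(674.1), np.float64(710.2))]
60 [(np.float64(518.5), np.float64(541.1)), (np.float64(573.2), np.float64(608.6)), (np.float64(674.0), np.float64(709.9))]
70 [(np.float64(596.1), np.float64(608.6)), (np.float64(674.2), np.float64(685.8))]
jaw ymax [np.float64(71.9), np.float64(72.1)]
board top z 0.23732022886871487
board -10 645.4 675.6
board 0 651.5 669.5
board 10 651.5 669.5
board 20 651.5 669.6
board 30 651.5 669.5
board 40 651.4 669.5
board 50 651.7 669.4
board ymax 53.94757049062169
rail -10 614.6 646.0
rail 0 614.7 646.2
rail 10 614.6 645.9
rail 20 614.8 646.0
rail 30 614.5 646.1
rail 40 614.6 646.2
rail 50 614.5 646.2
tcp in vise axes 660.7 -20.3 0.2285
clock 5.12 lin [-0.0018  0.0004  0.0035] rot [ 0.05 -0.34  0.07]
```

Run:
```python
from h import *
a=np.radians(-3.87); X=np.array([np.cos(a),np.sin(a)]);Y=np.array([-X[1],X[0]])
for i in range(3):
    bot.camera("wrist")
    t=X*.6595+Y*-.0222; to([*t,.145],down(-3.87)); o=bot.get_obs(); print(o['joint_vel'].round(3),o['ft_force'].round(1))
```

```text
clock 5.17 lin [-0.0018  0.0018  0.0836] rot [ 0.05 -0.35  0.06]
[-0.002 -0.001 -0.001 -0.002  0.001  0.001] [ 0.  -0.7 -4.9]
clock 5.22 lin [-0.0018  0.0017  0.0835] rot [ 0.05 -0.35  0.06]
[-0.    -0.001 -0.001 -0.002 -0.002  0.001] [ 0.2  0.2 -4.5]
clock 5.27 lin [-0.0017  0.0017  0.0834] rot [ 0.05 -0.34  0.06]
[-0.001  0.002 -0.003 -0.002 -0.001 -0.002] [ 0.  -0.1 -5.1]
```

>>> jog_arm --jaw '[1, 1, 1, 1, 1, 1, 1, 1]' --linear '[[-0.0002, 0.0017, 0.003], [-0.0002, 0.0017, 0.012], [-0.0002, 0.0017, 0.026], [-0.0002, 0.0017, 0.042], [-0.0002, 0.0017, 0.058], [-0.0002, 0.0017, 0.07], [-0.0002, 0.0017, 0.077], [-0.0002, 0.0017, 0.08]]' --delta_rot '[[0, -0.35, 0], [0, -0.35, 0], [0, -0.35, 0], [0, -0.35, 0], [0, -0.35, 0], [0, -0.35, 0], [0, -0.35, 0], [0, -0.35, 0]]'

```text
clock: 5.93
eef_pos: [0.6564, -0.0666, 0.1455]
tool_rot: [0.999, -0.033, -0.003, 0.0]
ft_force: [-1.1, -0.1, -4.5]
grip_width: 0.0172
```

```bash
python3 - <<'E'
from h import *
a=np.radians(-3.87); X=np.array([np.cos(a),np.sin(a)]);Y=np.array([-X[1],X[0]])
for i in range(2):
    bot.camera("wrist")
    t=X*.661+Y*-.0222; to([*t,.1427],down(-3.87)); o=bot.get_obs(); print(o['joint_vel'].round(3),o['ft_force'].round(1))
E
python3 rel.py w5; python3 an.py
```

```text
clock 5.98 lin [0.0013 0.0001 0.0032] rot [0.05 0.24 0.06]
[ 0.001 -0.016  0.031  0.023 -0.     0.001] [ 0.6 -1.6 -5.4]
clock 6.03 lin [0.0008 0.     0.0044] rot [0.05 0.15 0.06]
[-0.001 -0.017  0.028  0.009  0.002  0.001] [ 0.3  0.3 -3.8]
6.0333 [ 0.65723997 -0.06666698  0.14708106] [ 9.994e-01 -3.320e-02 -1.400e-03  4.000e-04]
n 51309 zmed 0.11764320306183862
-10 [(np.float64(539.7), np.float64(543.4)), (np.float64(563.0), np.float64(609.4)), (np.float64(674.4), np.float64(710.5))]
0 [(np.float64(539.8), np.float64(543.4)), (np.float64(573.4), np.float64(609.2)), (np.float64(674.4), np.float64(710.6))]
10 [(np.float64(540.5), np.float64(543.7)), (np.float64(573.1), np.float64(609.2)), (np.float64(674.3), np.float64(710.5))]
20 [(np.float64(540.7), np.float64(543.2)), (np.float64(573.1), np.float64(609.2)), (np.float64(674.3), np.float64(710.5))]
30 [(np.float64(540.5), np.float64(543.5)), (np.float64(572.5), np.float64(609.1)), (np.float64(674.2), np.float64(710.5))]
40 [(np.float64(540.9), np.float64(543.1)), (np.float64(573.0), np.float64(609.1)), (np.float64(674.2), np.float64(710.3))]
50 [(np.float64(541.3), np.float64(543.2)), (np.float64(572.6), np.float64(609.2)), (np.float64(674.2), np.float64(710.6))]
60 [(np.float64(573.2), np.float64(609.2)), (np.float64(674.1), np.float64(710.7))]
70 [(np.float64(596.1), np.float64(609.0)), (np.float64(674.2), np.float64(685.9))]
jaw ymax [np.float64(72.0), np.float64(72.1)]
board top z 0.15607659089042353
board -10 651.2 674.1
board 0 651.2 669.2
board 10 651.2 669.2
board 20 651.2 669.3
board 30 651.1 669.2
board 40 651.2 669.3
board 50 651.1 669.0
board ymax 52.04166347086419
rail -10 608.3 674.5
rail 0 608.2 674.5
rail 10 608.2 674.5
rail 20 608.2 674.5
rail 30 608.1 674.4
rail 40 608.0 674.3
rail 50 607.9 674.3
tcp in vise axes 660.8 -22.2 0.1481
```

View pics/w5.png

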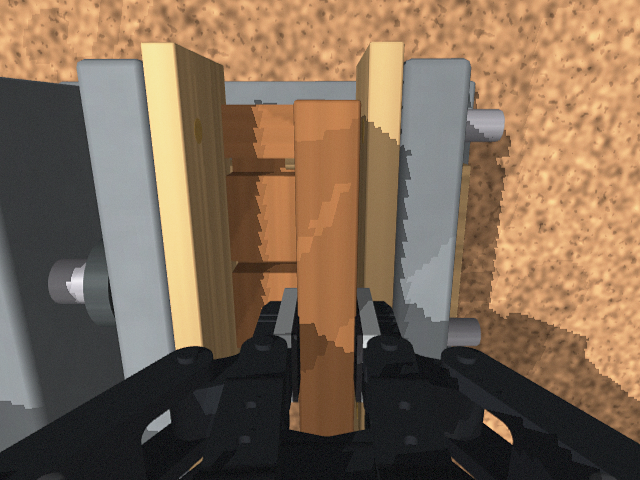

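>>> jog_arm --jaw '[1, 1, 1, 1, 1, 1, 1, 1]' --linear '[[0, 0, 0.001], [0, 0, 0.002], [0, 0, 0.003], [0, 0, 0.004], [0, 0, 0.0045], [0, 0, 0.005], [0, 0, 0.005], [0, 0, 0.005]]' --delta_rot '[[0, 0, 0], [0, 0, 0], [0, 0, 0], [0, 0, 0], [0, 0, 0], [0, 0, 0], [0, 0, 0], [0, 0, 0]]'

```text
clock: 6.75
eef_pos: [0.6576, -0.0667, 0.1428]
tool_rot: [0.999, -0.033, -0.001, 0.0]
ft_force: [0.3, -1.1, -5.0]
grip_width: 0.0172
```

```bash
python3 rel.py w6; python3 an.py | tail -12;  python3 - <<'E'
from h import *
to(bot.get_obs()['eef_pos'],down(-3.87)); o=bot.get_obs(); print(o['ft_force'].round(1),o['ft_torque'].round(2))
E
```

```text
6.75 [ 0.65756523 -0.06665622  0.14284191] [ 9.994e-01 -3.320e-02 -7.000e-04  5.000e-04]
board 30 651.5 669.5
board 40 651.5 669.5
board 50 651.5 669.4
board ymax 52.06840699218912
rail -10 608.3 645.6
rail 0 608.0 674.5
rail 10 608.2 645.5
rail 20 608.0 645.6
rail 30 608.1 645.4
rail 40 607.9 645.6
rail 50 608.0 674.3
tcp in vise axes 660.6 -22.1 0.1429
clock 6.8 lin [0. 0. 0.] rot [0.05 0.07 0.07]
[ 0.9 -0.4 -5. ] [ 0.02 -0.03 -0.03]
```

Not yet in contact; lower a little more.

>>> jog_arm --jaw '[1, 1, 1, 1, 1, 1, 1, 1]' --linear '[[0, 0, 0.0005], [0, 0, 0.001], [0, 0, 0.0015], [0, 0, 0.002], [0, 0, 0.002], [0, 0, 0.002], [0, 0, 0.002], [0, 0, 0.002]]' --delta_rot '[[0, 0, 0], [0, 0, 0], [0, 0, 0], [0, 0, 0], [0, 0, 0], [0, 0, 0], [0, 0, 0], [0, 0, 0]]'

```text
clock: 7.47
eef_pos: [0.6579, -0.0665, 0.1419]
tool_rot: [0.999, -0.033, -0.0, 0.0]
ft_force: [-2.9, 2.5, 5.2]
grip_width: 0.0171
```

```bash
python3 rel.py w7; python3 an.py | grep top;  python3 - <<'E'
from h import *
to(bot.get_obs()['eef_pos'],down(-3.87)); o=bot.get_obs(); print(o['ft_force'].round(1),o['ft_torque'].round(2))
E
```

```text
7.4667 [ 0.65785877 -0.06646447  0.14193372] [ 9.995e-01 -3.310e-02 -0.000e+00  3.000e-04]
board top z 0.15079645151268792
clock 7.52 lin [0. 0. 0.] rot [0.03 0.   0.07]
[-2.4  2.1  4.9] [ 0.2   0.69 -0.04]
```

>>> jog_arm --jaw '[0.6, 0.5, 0.4, 0.4, 0.4, 0.4, 0.4, 0.4]' --linear '[[0, 0, 0], [0, 0, 0], [0, 0, 0], [0, 0, 0], [0, 0, 0], [0, 0, -0.005], [0, 0, -0.015], [0, 0, -0.03]]' --delta_rot '[[0, 0, 0], [0, 0, 0], [0, 0, 0], [0, 0, 0], [0, 0, 0], [0, 0, 0], [0, 0, 0], [0, 0, 0]]'

```text
clock: 8.18
eef_pos: [0.6568, -0.0666, 0.1703]
tool_rot: [0.999, -0.033, -0.002, 0.0]
ft_force: [1.0, -0.9, -0.8]
grip_width: 0.0511
```

>>> jog_arm --jaw '[0.4, 0.4, 0.4, 0.4, 0.4, 0.4, 0.4, 0.4]' --linear '[[0, 0, -0.02], [0, 0, -0.05], [0, 0, -0.085], [0, 0, -0.11], [0, 0, -0.12], [0, 0, -0.12], [0, 0, -0.12], [0, 0, -0.12]]' --delta_rot '[[0, 0, 0], [0, 0, 0], [0, 0, 0], [0, 0, 0], [0, 0, 0], [0, 0, 0], [0, 0, 0], [0, 0, 0]]'

```text
clock: 8.85
eef_pos: [0.6573, -0.0665, 0.2898]
tool_rot: [0.999, -0.033, -0.002, 0.0]
ft_force: [1.0, 0.7, -0.9]
grip_width: 0.0509
```

```bash
python3 rel.py w8; python3 an.py;  python3 - <<'E'
from h import *
im,d=bot.camera("scene"); cv2.imwrite("pics/s8.png",im[:,:,::-1])
o=bot.get_obs(); print(o['ft_force'].round(1),o['ft_torque'].round(2),o['grip_width'])
E
```

```text
8.85 [ 0.65734803 -0.06645813  0.28981995] [ 9.994e-01 -3.320e-02 -1.600e-03  4.000e-04]
n 14792 zmed 0.11768763484172018
-10 [(np.float64(505.4), np.float64(513.9)), (np.float64(540.2), np.float64(542.5)), (np.float64(562.6), np.float64(608.6)), (np.float64(674.1), np.float64(710.1))]
0 [(np.float64(540.1), np.float64(542.7)), (np.float64(572.5), np.float64(608.6)), (np.float64(674.2), np.float64(709.8))]
10 [(np.float64(540.2), np.float64(542.6)), (np.float64(572.6), np.float64(608.7)), (np.float64(674.4), np.float64(710.2))]
20 [(np.float64(540.8), np.float64(542.5)), (np.float64(572.1), np.float64(608.6)), (np.float64(674.2), np.float64(710.2))]
30 [(np.float64(540.6), np.float64(542.3)), (np.float64(572.3), np.float64(608.6)), (np.float64(674.1), np.float64(710.1))]
40 [(np.float64(540.8), np.float64(542.3)), (np.float64(572.1), np.float64(608.5)), (np.float64(674.0), np.float64(710.1))]
50 [(np.float64(540.3), np.float64(542.3)), (np.float64(572.6), np.float64(608.5)), (np.float64(674.0), np.float64(710.1))]
60 [(np.float64(520.0), np.float64(540.8)), (np.float64(572.1), np.float64(608.6)), (np.float64(674.2), np.float64(709.6))]
70 [(np.float64(596.3), np.float64(608.3)), (np.float64(674.2), np.float64(685.6))]
jaw ymax [np.float64(71.4), np.float64(71.6)]
board top z 0.14981157197307612
board -10 650.9 668.3
board 0 650.9 668.2
board 10 651.0 668.0
board 20 650.5 668.5
board 30 650.5 668.5
board 40 650.6 668.4
board 50 650.7 668.2
board ymax 52.53883453721558
rail -10 608.3 674.2
rail 0 608.1 674.2
rail 10 608.0 674.1
rail 20 608.0 674.1
rail 30 608.0 674.0
rail 40 608.0 674.0
rail 50 607.8 674.0
tcp in vise axes 660.1 -21.9 0.2892
[ 0.1  0.7 -0.4] [ 0.   -0.    0.05] 0.051416584253543875
```

View pics/w8.png

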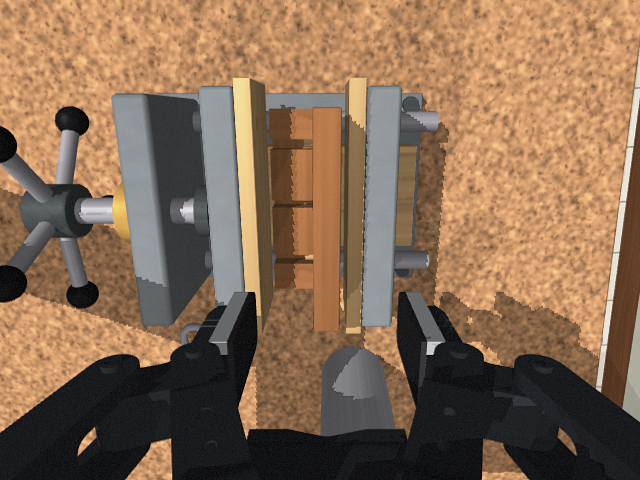

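>>> jog_arm --jaw '[0.4, 0.6, 0.8, 1, 1, 1, 1, 1]' --linear '[[-0.015, -0.006, 0], [-0.04, -0.017, 0], [-0.08, -0.034, 0], [-0.12, -0.05, 0], [-0.155, -0.065, 0.01], [-0.185, -0.078, 0.03], [-0.2, -0.085, 0.05], [-0.2065, -0.087, 0.065]]' --delta_rot '[[0, 0, 0], [0, 0, 0], [0, 0, 0], [0, 0, 0], [0, 0, 0], [0, 0, 0], [0, 0, 0], [0, 0, 0]]'

```text
clock: 9.62
eef_pos: [0.4533, 0.035, 0.2241]
tool_rot: [0.999, -0.032, -0.003, 0.0]
ft_force: [-0.4, -0.1, -0.1]
grip_width: -0.0001
```

```bash
cat > wh.py <<'E'
from h import *
a=np.radians(-3.87); X=np.array([np.cos(a),np.sin(a)]);Y=np.array([-X[1],X[0]])
HX,HY=453.5,-22.8
A=np.array([X[0],X[1],0])
def st(adv=0,n=1,goal=None):
    for i in range(n):
        if i: bot.camera("wrist")
        o=bot.get_obs(); p=o['eef_pos']; hub=np.array([*(X*(HX+adv)/1000+Y*HY/1000),.098])
        F=o['ft_force']; tau=(o['ft_torque']+np.cross(p-hub,F))@A
        q=p-hub
        print(round(o['clock'],2),"rel hub mm:",(q[:2]@X*1000).round(1),(q[:2]@Y*1000).round(1),(q[2]*1000).round(1),"F vise",(F[:2]@X).round(1),(F[:2]@Y).round(1),F[2].round(1),"tau",tau.round(3))
E
python3 - <<'E'
from wh import *
st(0,3); to(bot.get_obs()['eef_pos'],down(-3.87)); print(bot.get_obs()['joint_pos'].round(2))
im,d=bot.camera("scene"); cv2.imwrite("pics/s9.png",im[:,:,::-1])
im,d=bot.camera("wrist"); cv2.imwrite("pics/w9.png",im[:,:,::-1])
E
```

```text
9.62 rel hub mm: -3.6 88.3 126.1 F vise -0.4 -0.1 -0.1 tau -0.02
9.67 rel hub mm: -5.2 88.0 123.4 F vise -2.7 -0.0 -2.8 tau -0.225
9.72 rel hub mm: -3.3 87.6 125.1 F vise 0.6 -0.5 0.4 tau 0.068
clock 9.72 lin [0. 0. 0.] rot [0.11 0.5  0.15]
[ 0.08  0.17 -0.15  1.26 -0.    1.71]
```

View pics/s9.png

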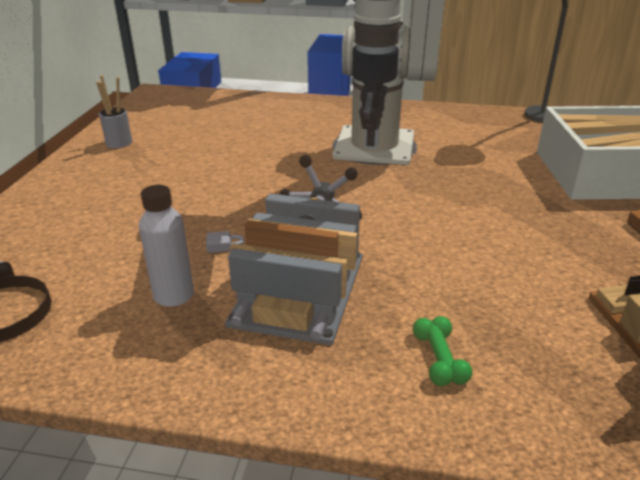

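View pics/w9.png

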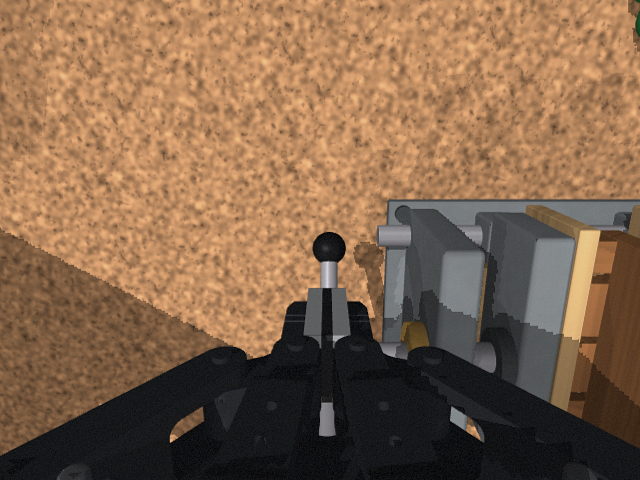

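Run:
```python
from wh import *
c=bot.calibration("wrist")
hub=np.array([*(X*HX/1000+Y*HY/1000),.098])
for t in (-45,-117,27):
    th=np.radians(t); print(t,proj(hub+np.array([*(Y*-.075*np.sin(th)),.075*np.cos(th)]),c))
o=bot.get_obs(); print(proj(o['eef_pos'],c), proj(o['eef_pos']+[0,0,-.017],c)); st()
im,d=bot.camera("wrist"); P=cloud(d,c); q=P[240:258,320:340].reshape(-1,3); q=q[q[:,2]>.02]-hub; print((q[:,:2]@X).mean(),(q[:,:2]@Y).mean(),q[:,2].max())
```

```text
-45 [325.88501048 321.6060783 ]
-117 [326.56446348 246.38497736]
27 [325.51196075 476.07154896]
[326.5906112  334.96052845] [326.76158978 311.81107988]
9.82 rel hub mm: 0.6 87.5 127.9 F vise -0.4 0.2 0.7 tau -0.037
0.002069246195342656 0.06809898860207922 0.2531651653966088
```

>>> jog_arm --jaw '[1, 1, 1, 1, 1, 1, 1, 1]' --linear '[[0, 0, 0.01], [0, 0, 0.025], [0, 0, 0.042], [0, 0, 0.056], [0, 0, 0.067], [0, 0, 0.074], [0, 0, 0.076], [0, 0, 0.076]]' --delta_rot '[[0, 0.4, 0.1], [0, 0.4, 0.1], [0, 0.4, 0.1], [0, 0.4, 0.1], [0, 0.4, 0.1], [0, 0.4, 0.1], [0, 0.4, 0.1], [0, 0.4, 0.1]]'

```text
clock: 10.53
eef_pos: [0.458, 0.0337, 0.1501]
tool_rot: [0.999, -0.034, 0.003, 0.001]
ft_force: [0.5, -0.4, 1.2]
grip_width: -0.0004
```

Run:
```python
from wh import *
st(0,3); to(bot.get_obs()['eef_pos'],down(-3.87))
```

```text
10.53 rel hub mm: 1.2 87.3 52.1 F vise 0.5 -0.3 1.2 tau 0.134
10.58 rel hub mm: 1.4 87.4 52.6 F vise 0.8 0.6 -0.4 tau -0.084
10.63 rel hub mm: 1.5 87.4 52.9 F vise 0.4 -0.4 -0.2 tau 0.006
clock 10.63 lin [0. 0. 0.] rot [ 0.04 -0.42 -0.05]
```

>>> jog_arm --jaw '[1, 1, 1, 1, 1, 1, 1, 1]' --linear '[[0, 0.01, 0], [0, 0.02, -0.004], [0, 0.029, -0.007], [0, 0.037, -0.01], [0, 0.045, -0.012], [0, 0.052, -0.013], [0, 0.059, -0.014], [0, 0.066, -0.014]]' --delta_rot '[[0, -0.4, 0], [0, -0.4, 0], [0, -0.4, 0], [0, -0.4, 0], [0, -0.4, 0], [0, -0.4, 0], [0, -0.4, 0], [0, -0.4, 0]]'

```text
clock: 11.3
eef_pos: [0.4546, -0.0311, 0.1664]
tool_rot: [0.999, -0.033, 0.002, -0.002]
ft_force: [0.6, 6.1, 4.4]
grip_width: 0.0001
```

Run:
```python
from wh import *
st(1.5,3); to(bot.get_obs()['eef_pos'],down(-3.87))
im,d=bot.camera("scene"); cv2.imwrite("pics/s10.png",cv2.resize(im[120:260,220:420,::-1],None,fx=3,fy=3))
```

```text
11.3 rel hub mm: 0.6 22.4 68.4 F vise 0.2 6.1 4.4 tau 0.891
11.35 rel hub mm: 0.5 21.1 68.2 F vise 1.3 4.2 2.7 tau 0.592
11.4 rel hub mm: 0.3 21.2 67.9 F vise 0.9 2.9 2.3 tau 0.385
clock 11.4 lin [0. 0. 0.] rot [-0.05 -0.16 -0.07]
```

View pics/s10.png

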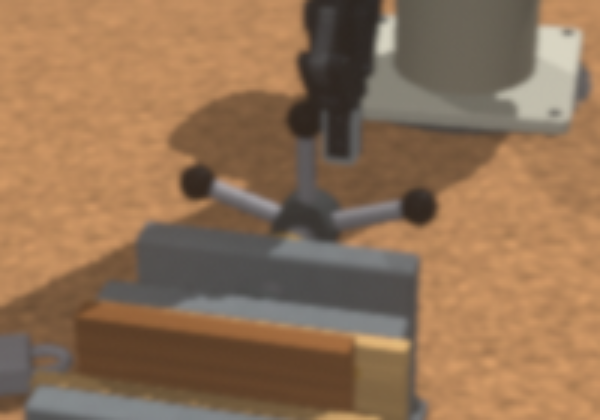

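>>> jog_arm --jaw '[1, 1, 1, 1, 1, 1, 1, 1]' --linear '[[0, 0.006, 0.001], [0, 0.012, 0.003], [0, 0.018, 0.006], [0, 0.023, 0.009], [0, 0.028, 0.011], [0, 0.032, 0.013], [0, 0.036, 0.015], [0, 0.036, 0.015]]' --delta_rot '[[0, 0, 0], [0, 0, 0], [0, 0, 0], [0, 0, 0], [0, 0, 0], [0, 0, 0], [0, 0, 0], [0, 0, 0]]'

```text
clock: 12.12
eef_pos: [0.4523, -0.0675, 0.1505]
tool_rot: [0.999, -0.034, 0.002, -0.001]
ft_force: [2.6, 5.3, 4.4]
grip_width: 0.0
```

```bash
sed -i 's/"tau",tau.round(3))/"tau",tau.round(3),"Mx",(o["ft_torque"]@A).round(3))/' wh.py
python3 - <<'E'
from wh import *
st(3,3); to(bot.get_obs()['eef_pos'],down(-3.87))
im,d=bot.camera("scene"); cv2.imwrite("pics/s11.png",cv2.resize(im[120:260,220:420,::-1],None,fx=3,fy=3))
E
```

```text
12.12 rel hub mm: -0.7 -14.1 52.5 F vise 2.2 5.4 4.4 tau 0.571 Mx 0.917
12.17 rel hub mm: -0.7 -14.0 52.5 F vise 2.3 4.6 4.5 tau 0.579 Mx 0.883
12.22 rel hub mm: -0.7 -14.0 52.5 F vise 2.0 4.5 4.4 tau 0.584 Mx 0.881
clock 12.22 lin [0. 0. 0.] rot [-0.04 -0.19 -0.  ]
```

View pics/s11.png

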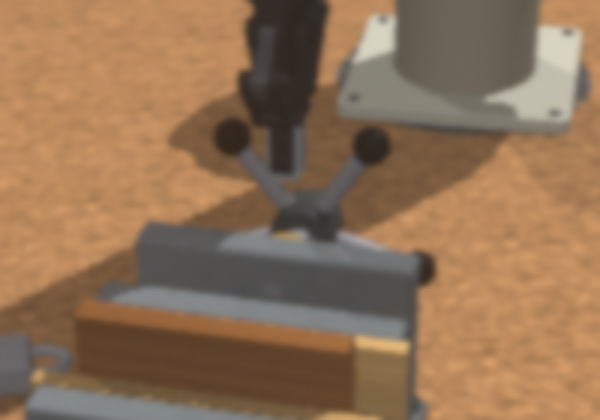

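>>> jog_arm --jaw '[1, 1, 1, 1, 1, 1, 1, 1]' --linear '[[0, -0.002, -0.02], [0, -0.002, -0.05], [0.001, -0.01, -0.064], [0.002, -0.035, -0.066], [0.003, -0.06, -0.066], [0.003, -0.08, -0.066], [0.003, -0.087, -0.06], [0.003, -0.087, -0.045]]' --delta_rot '[[0, -0.2, 0], [0, -0.2, 0], [0, -0.2, 0], [0, -0.2, 0], [0, -0.2, 0], [0, -0.2, 0], [0, -0.2, 0], [0, -0.2, 0]]'

```text
clock: 12.93
eef_pos: [0.4605, 0.0196, 0.1952]
tool_rot: [0.999, -0.033, -0.001, 0.001]
ft_force: [-1.0, 0.2, -0.4]
grip_width: -0.0003
```

```bash
sed -i 's/np.cross(p-hub,F)/np.cross(p+[0,0,.19]-hub,F)/' wh.py
python3 - <<'E'
from wh import *
st(4,2); to(bot.get_obs()['eef_pos'],down(-3.87))
E
```

```text
12.93 rel hub mm: 0.6 73.4 97.2 F vise -1.0 0.1 -0.4 tau -0.084 Mx -0.025
12.98 rel hub mm: -1.9 72.5 93.2 F vise -1.1 -0.3 -1.9 tau -0.107 Mx -0.062
clock 12.98 lin [0. 0. 0.] rot [0.16 0.48 0.06]
```

>>> jog_arm --jaw '[1, 1, 1, 1, 1, 1, 1, 1]' --linear '[[0.001, 0, 0.02], [0.002, 0, 0.034], [0.002, 0.008, 0.036], [0.002, 0.018, 0.034], [0.002, 0.028, 0.032], [0.002, 0.038, 0.031], [0.002, 0.047, 0.03], [0.002, 0.055, 0.03]]' --delta_rot '[[0, 0, 0], [0, 0, 0], [0, 0, 0], [0, 0, 0], [0, 0, 0], [0, 0, 0], [0, 0, 0], [0, 0, 0]]'

```text
clock: 13.65
eef_pos: [0.4583, -0.0363, 0.1661]
tool_rot: [0.999, -0.034, -0.001, -0.001]
ft_force: [0.2, 6.3, 3.9]
grip_width: 0.0002
```

Run:
```python
from wh import *
st(5,2); to(bot.get_obs()['eef_pos'],down(-3.87))
```

```text
13.65 rel hub mm: 1.2 17.5 68.1 F vise -0.2 6.3 3.9 tau -0.486 Mx 1.075
13.7 rel hub mm: 1.2 16.1 67.9 F vise 0.3 2.9 2.1 tau -0.084 Mx 0.628
clock 13.7 lin [0. 0. 0.] rot [-0.03  0.11 -0.11]
```

Torque −0.486 while moving is plausible. Continue the sweep.

>>> jog_arm --jaw '[1, 1, 1, 1, 1, 1, 1, 1]' --linear '[[0, 0.006, 0.002], [0, 0.012, 0.005], [0, 0.017, 0.008], [0, 0.022, 0.011], [0, 0.026, 0.013], [0, 0.03, 0.015], [0, 0.033, 0.017], [0, 0.035, 0.018]]' --delta_rot '[[0, 0, 0], [0, 0, 0], [0, 0, 0], [0, 0, 0], [0, 0, 0], [0, 0, 0], [0, 0, 0], [0, 0, 0]]'

```text
clock: 14.37
eef_pos: [0.457, -0.0711, 0.1485]
tool_rot: [0.999, -0.034, 0.0, -0.001]
ft_force: [1.9, 6.8, 6.9]
grip_width: 0.0004
```

```bash
cat > ang.py <<'E'
from wh import *
# wheel angle from TCP contact: solve theta for spoke contacting peg tip corner / ball side
def theta(dy,z,half=11,tip=17):
    y=dy-half; h=z-tip
    from scipy.optimize import brentq
    f=lambda t: max(-75*np.sin(t)+12 , -h*np.tan(t)+6/np.cos(t))-y
    return np.degrees(brentq(f,-1.2,1.2))
E
python3 - <<'E'
from wh import *
from ang import theta
st(6,2); to(bot.get_obs()['eef_pos'],down(-3.87))
print(theta(-14,52.5))
im,d=bot.camera("scene"); cv2.imwrite("pics/s12.png",cv2.resize(im[120:260,220:420,::-1],None,fx=3,fy=3))
E
```

```text
14.37 rel hub mm: 1.3 -17.3 50.5 F vise 1.5 6.9 6.9 tau -0.486 Mx 1.3
14.42 rel hub mm: 1.3 -17.5 50.3 F vise 2.2 5.4 6.6 tau -0.398 Mx 1.005
clock 14.42 lin [0. 0. 0.] rot [-0.08 -0.05 -0.05]
43.09711933931442
```

View pics/s12.png

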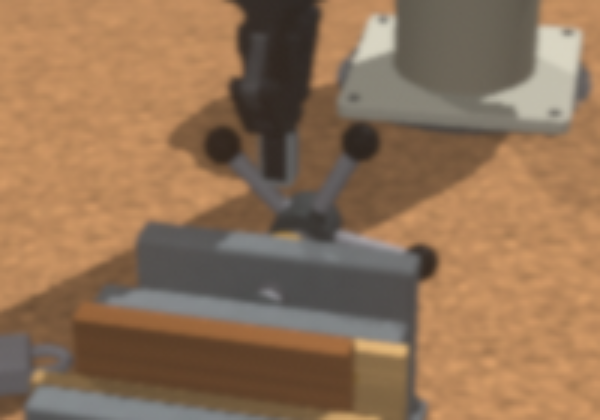

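>>> jog_arm --jaw '[1, 1, 1, 1, 1, 1, 1, 1]' --linear '[[0, -0.002, -0.02], [0, -0.002, -0.05], [0.001, -0.01, -0.066], [0.002, -0.035, -0.068], [0.003, -0.06, -0.068], [0.003, -0.08, -0.068], [0.003, -0.087, -0.062], [0.003, -0.087, -0.045]]' --delta_rot '[[0, 0, 0], [0, 0, 0], [0, 0, 0], [0, 0, 0], [0, 0, 0], [0, 0, 0], [0, 0, 0], [0, 0, 0]]'

```text
clock: 15.13
eef_pos: [0.4658, 0.0159, 0.193]
tool_rot: [0.999, -0.033, 0.0, 0.001]
ft_force: [1.1, -0.3, -0.4]
grip_width: 0.0001
```

>>> jog_arm --jaw '[1, 1, 1, 1, 1, 1, 1, 1]' --linear '[[0, 0, 0.02], [0, 0, 0.034], [0, 0.008, 0.036], [0, 0.018, 0.034], [0, 0.028, 0.032], [0, 0.036, 0.031], [0, 0.044, 0.03], [0, 0.052, 0.03]]' --delta_rot '[[0, 0, 0], [0, 0, 0], [0, 0, 0], [0, 0, 0], [0, 0, 0], [0, 0, 0], [0, 0, 0], [0, 0, 0]]'

```text
clock: 15.8
eef_pos: [0.4616, -0.0367, 0.1635]
tool_rot: [0.999, -0.034, -0.0, -0.001]
ft_force: [0.3, 7.2, 3.3]
grip_width: 0.0001
```

Run:
```python
from wh import *
from ang import theta
st(8.5,2); to(bot.get_obs()['eef_pos'],down(-3.87))
```

```text
15.8 rel hub mm: 1.0 17.4 65.5 F vise -0.2 7.2 3.3 tau -0.653 Mx 1.124
15.85 rel hub mm: 1.0 15.9 65.4 F vise 0.2 2.9 2.3 tau -0.039 Mx 0.668
clock 15.85 lin [0. 0. 0.] rot [-0.03  0.05 -0.11]
```

>>> jog_arm --jaw '[1, 1, 1, 1, 1, 1, 1, 1]' --linear '[[0, 0.006, 0.001], [0, 0.011, 0.003], [0, 0.016, 0.006], [0, 0.021, 0.009], [0, 0.025, 0.011], [0, 0.029, 0.013], [0, 0.032, 0.014], [0, 0.034, 0.015]]' --delta_rot '[[0, 0, 0], [0, 0, 0], [0, 0, 0], [0, 0, 0], [0, 0, 0], [0, 0, 0], [0, 0, 0], [0, 0, 0]]'

```text
clock: 16.52
eef_pos: [0.4605, -0.0699, 0.1487]
tool_rot: [0.999, -0.034, 0.001, -0.002]
ft_force: [3.1, 8.1, 5.4]
grip_width: -0.0001
```

```bash
python3 - <<'E'
from wh import *
from ang import theta
st(10.5,3); to(bot.get_obs()['eef_pos'],down(-3.87))
c=bot.calibration("wrist"); im,d=bot.camera("wrist"); cv2.imwrite("pics/w13.png",im[:,:,::-1]); np.save("pics/P.npy",cloud(d,c))
o=bot.get_obs();p=o['eef_pos']
E
python3 an.py | head -12
```

```text
16.52 rel hub mm: 0.2 -15.9 50.7 F vise 2.6 8.3 5.4 tau -0.314 Mx 1.772
16.57 rel hub mm: 0.2 -16.2 50.5 F vise 1.7 6.7 5.1 tau -0.244 Mx 1.456
16.62 rel hub mm: 0.2 -16.1 50.5 F vise 1.7 5.9 4.5 tau -0.151 Mx 1.336
clock 16.62 lin [0. 0. 0.] rot [-0.15 -0.1  -0.04]
n 5976 zmed 0.11713250510460661
-10 [(np.float64(504.8), np.float64(518.7)), (np.float64(571.9), np.float64(584.8))]
0 [(np.float64(516.5), np.float64(518.5)), (np.float64(581.5), np.float64(584.5))]
10 [(np.float64(516.5), np.float64(518.8)), (np.float64(581.7), np.float64(583.4))]
20 [(np.float64(516.4), np.float64(518.5))]
30 [(np.float64(516.3), np.float64(518.9))]
40 [(np.float64(516.2), np.float64(519.2))]
50 [(np.float64(516.3), np.float64(520.5))]
60 [(np.float64(517.6), np.float64(540.9))]Traceback (most recent call last):
  File "an.py", line 14, in <module>
    print("jaw ymax",[yv[m&(xv>q[0])&(xv<q[1])].max().round(1) for q in ((570,610),(670,712))])
                      ~~~~~~~~~~~~~~~~~~~~~~~~~~~~~^^
    return umr_maximum(a, axis, None, out, keepdims, initial, where)
ValueError: zero-size array to reduction operation maximum which has no identity
```

View pics/w13.png

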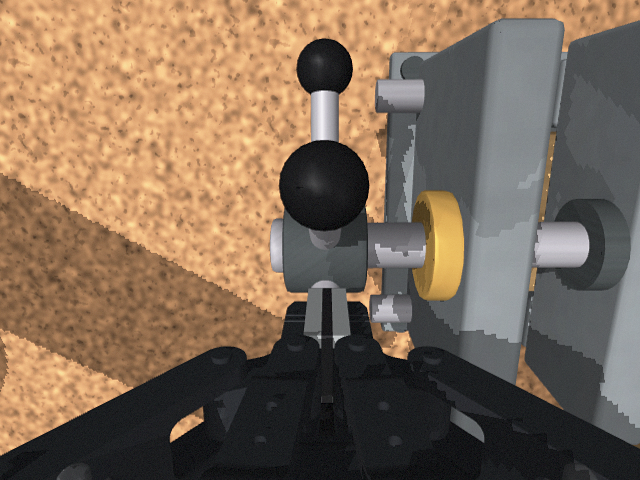

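```bash
cat > ball.py <<'E'
from wh import *
from scipy.optimize import least_squares
def ballfit(P,u,v,r):
    vv,uu=np.mgrid[0:480,0:640]; m=((uu-u)**2+(vv-v)**2<(r*.85)**2)
    q=P[m]
    f=lambda s: np.linalg.norm(q-s,axis=1)-.012
    s=least_squares(f,q.mean(0)-[0,0,.01],loss='soft_l1',f_scale=.001).x
    hub=np.array([0,0,.098]); yy=s[:2]@Y*1000-HY; zz=s[2]*1000-98
    return s[:2]@X*1000, yy, zz, np.hypot(yy,zz), np.degrees(np.arctan2(-yy,zz))
E
python3 - <<'E'
from ball import *
P=np.load("pics/P.npy"); print(ballfit(P,324,185,45), ballfit(P,325,67,28))
from ang import theta
print(theta(-16.1,50.5))
E
```

```text
(np.float64(463.37792086099194), np.float64(36.08836273514375), np.float64(65.03159282648187), np.float64(74.37390665046875), np.float64(-29.027464958047748)) (np.float64(463.1393316833932), np.float64(72.86700936490055), np.float64(-15.072135871521553), np.float64(74.40947744416776), np.float64(-101.68650602166149))
46.975569282641935
```

>>> jog_arm --jaw '[1, 1, 1, 1, 1, 1, 1, 1]' --linear '[[0, -0.002, -0.02], [0, -0.002, -0.05], [0.001, -0.01, -0.066], [0.002, -0.035, -0.068], [0.003, -0.06, -0.068], [0.003, -0.08, -0.068], [0.003, -0.087, -0.062], [0.003, -0.087, -0.045]]' --delta_rot '[[0, 0, 0], [0, 0, 0], [0, 0, 0], [0, 0, 0], [0, 0, 0], [0, 0, 0], [0, 0, 0], [0, 0, 0]]'

```text
clock: 17.33
eef_pos: [0.4693, 0.0165, 0.1935]
tool_rot: [0.999, -0.033, 0.001, 0.001]
ft_force: [0.0, -1.1, -0.0]
grip_width: 0.0002
```

>>> jog_arm --jaw '[1, 1, 1, 1, 1, 1, 1, 1]' --linear '[[0, 0, 0.02], [0, 0, 0.034], [0, 0.007, 0.035], [0, 0.015, 0.034], [0, 0.023, 0.033], [0, 0.03, 0.032], [0, 0.036, 0.031], [0, 0.041, 0.03]]' --delta_rot '[[0, 0, 0], [0, 0, 0], [0, 0, 0], [0, 0, 0], [0, 0, 0], [0, 0, 0], [0, 0, 0], [0, 0, 0]]'

```text
clock: 18.0
eef_pos: [0.4656, -0.0243, 0.1638]
tool_rot: [0.999, -0.034, -0.0, -0.002]
ft_force: [-0.4, 7.8, 5.5]
grip_width: -0.0002
```

Run:
```python
from wh import *
from ang import theta
st(12,2); to(bot.get_obs()['eef_pos'],down(-3.87))
```

```text
18.0 rel hub mm: 0.7 30.0 65.8 F vise -0.9 7.8 5.5 tau -0.306 Mx 1.519
18.05 rel hub mm: 0.8 29.1 65.9 F vise -1.4 6.2 3.8 tau -0.365 Mx 1.115
clock 18.05 lin [0. 0. 0.] rot [-0.15  0.01 -0.07]
```

>>> jog_arm --jaw '[1, 1, 1, 1, 1, 1, 1, 1]' --linear '[[0, 0.003, 0], [0, 0.006, 0], [0, 0.009, 0.001], [0, 0.012, 0.002], [0, 0.015, 0.002], [0, 0.018, 0.003], [0, 0.021, 0.003], [0, 0.024, 0.004]]' --delta_rot '[[0, 0, 0], [0, 0, 0], [0, 0, 0], [0, 0, 0], [0, 0, 0], [0, 0, 0], [0, 0, 0], [0, 0, 0]]'

```text
clock: 18.72
eef_pos: [0.4644, -0.0486, 0.1598]
tool_rot: [0.999, -0.034, 0.0, -0.001]
ft_force: [0.2, 6.6, 4.1]
grip_width: 0.0002
```

Run:
```python
from ball import *
from ang import theta
st(12,2); to(bot.get_obs()['eef_pos'],down(-3.87))
c=bot.calibration("wrist"); im,d=bot.camera("wrist"); cv2.imwrite("pics/w14.png",im[:,:,::-1]); np.save("pics/P.npy",cloud(d,c))
```

```text
18.72 rel hub mm: 1.1 5.6 61.8 F vise -0.3 6.6 4.1 tau -0.473 Mx 1.157
18.77 rel hub mm: 1.0 5.1 61.6 F vise 0.6 4.8 4.1 tau -0.202 Mx 0.997
clock 18.77 lin [0. 0. 0.] rot [-0.1  -0.02 -0.06]
```

View pics/w14.png

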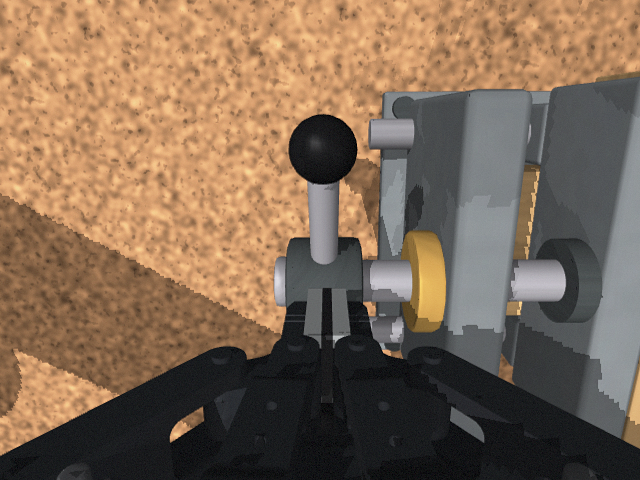

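Run:
```python
from ball import *
P=np.load("pics/P.npy"); print(ballfit(P,323,149,34))
```

```text
(np.float64(465.1166929133816), np.float64(63.813674743082174), np.float64(38.096548213689374), np.float64(74.32046871497678), np.float64(-59.16294123022411))
```

>>> jog_arm --jaw '[1, 1, 1, 1, 1, 1, 1, 1]' --linear '[[0, 0.002, 0], [0, 0.0035, 0.001], [0, 0.005, 0.0015], [0, 0.0065, 0.002], [0, 0.008, 0.0025], [0, 0.009, 0.003], [0, 0.01, 0.0035], [0, 0.011, 0.004]]' --delta_rot '[[0, 0, 0], [0, 0, 0], [0, 0, 0], [0, 0, 0], [0, 0, 0], [0, 0, 0], [0, 0, 0], [0, 0, 0]]'

```text
clock: 19.48
eef_pos: [0.4642, -0.059, 0.1567]
tool_rot: [0.999, -0.034, 0.001, -0.002]
ft_force: [-0.5, 7.9, 11.0]
grip_width: 0.0001
```

```bash
cat > look.py <<'E'
from ball import *
import sys
st(float(sys.argv[2]),2); to(bot.get_obs()['eef_pos'],down(-3.87))
c=bot.calibration("wrist"); im,d=bot.camera("wrist"); n=sys.argv[1]; cv2.imwrite(f"pics/{n}.png",im[:,:,::-1]); P=cloud(d,c)
dark=((im.max(2)<60)&(P[...,2]>.09)&(P[...,2]<.2)).astype(np.uint8); dark[290:]=0
dark=cv2.morphologyEx(dark,cv2.MORPH_OPEN,np.ones((9,9)))
k,l,s,ce=cv2.connectedComponentsWithStats(dark)
for i in range(1,k):
    if s[i,4]>1200:
        r=np.sqrt(s[i,4]/np.pi); print(s[i],ce[i].round(0),np.round(ballfit(P,*ce[i],r),2))
E
python3 look.py w15 12.5
```

```text
19.48 rel hub mm: 1.1 -4.7 58.7 F vise -1.0 7.8 11.0 tau -0.371 Mx 1.627
19.53 rel hub mm: 1.1 -4.9 58.6 F vise -1.1 8.2 9.6 tau -0.561 Mx 1.533
clock 19.53 lin [0. 0. 0.] rot [-0.2  -0.13 -0.02]
[ 285  112   75   75 4288] [323. 148.] [465.62  54.79  50.19  74.3  -47.51]
```

>>> jog_arm --jaw '[1, 1, 1, 1, 1, 1, 1, 1]' --linear '[[0, -0.002, -0.02], [0, -0.002, -0.048], [0.001, -0.01, -0.06], [0.001, -0.035, -0.062], [0.001, -0.065, -0.062], [0.001, -0.087, -0.06], [0.001, -0.093, -0.05], [0.001, -0.093, -0.03]]' --delta_rot '[[0, 0, 0], [0, 0, 0], [0, 0, 0], [0, 0, 0], [0, 0, 0], [0, 0, 0], [0, 0, 0], [0, 0, 0]]'

```text
clock: 20.25
eef_pos: [0.4719, 0.0333, 0.186]
tool_rot: [0.999, -0.033, 0.002, 0.0]
ft_force: [1.0, -0.0, 0.1]
grip_width: -0.0001
```

>>> jog_arm --jaw '[1, 1, 1, 1, 1, 1, 1, 1]' --linear '[[0, 0, 0.015], [0, 0, 0.03], [0, 0, 0.038], [0, 0, 0.04], [0, 0.002, 0.04], [0, 0.004, 0.04], [0, 0.006, 0.04], [0, 0.006, 0.04]]' --delta_rot '[[0, 0, 0], [0, 0, 0], [0, 0, 0], [0, 0, 0], [0, 0, 0], [0, 0, 0], [0, 0, 0], [0, 0, 0]]'

```text
clock: 20.92
eef_pos: [0.4693, 0.0265, 0.144]
tool_rot: [0.999, -0.034, -0.001, 0.0]
ft_force: [0.9, -0.7, -0.1]
grip_width: -0.0003
```

Run:
```python
from wh import *
st(12.5,6); to(bot.get_obs()['eef_pos'],down(-3.87))
```

```text
20.92 rel hub mm: 0.4 80.9 46.0 F vise 0.9 -0.6 -0.1 tau 0.169 Mx 0.024
20.97 rel hub mm: 0.3 81.2 45.8 F vise 0.5 -0.5 0.1 tau 0.097 Mx -0.018
21.02 rel hub mm: 0.2 81.3 45.7 F vise -0.4 -0.3 -0.2 tau 0.089 Mx 0.026
21.07 rel hub mm: 0.0 81.4 45.6 F vise 0.5 0.2 -0.3 tau -0.095 Mx -0.035
21.12 rel hub mm: -0.1 81.5 45.4 F vise 0.5 -0.5 0.8 tau 0.168 Mx -0.013
21.17 rel hub mm: -0.1 81.5 45.3 F vise -0.1 1.2 0.1 tau -0.272 Mx 0.007
clock 21.17 lin [0. 0. 0.] rot [ 0.05  0.24 -0.02]
```

>>> jog_arm --jaw '[1, 1, 1, 1, 1, 1, 1, 1]' --linear '[[0, 0.002, 0], [0, 0.0035, 0], [0, 0.005, -0.001], [0, 0.0065, -0.0025], [0, 0.008, -0.004], [0, 0.0095, -0.0055], [0, 0.011, -0.007], [0, 0.0125, -0.0085]]' --delta_rot '[[0, 0, 0], [0, 0, 0], [0, 0, 0], [0, 0, 0], [0, 0, 0], [0, 0, 0], [0, 0, 0], [0, 0, 0]]'

```text
clock: 21.83
eef_pos: [0.4679, 0.0162, 0.1515]
tool_rot: [0.999, -0.033, -0.002, -0.002]
ft_force: [0.9, 6.9, -1.8]
grip_width: -0.0001
```

```bash
cat > tq.py <<'E'
from wh import *
def tq(adv,n=4):
    hub=np.array([*(X*(HX+adv)/1000+Y*HY/1000),.098]); T=[]
    for i in range(n):
        if i: bot.camera("wrist")
        o=bot.get_obs(); q=o['eef_pos']-hub; F=o['ft_force']; Fz=F[2]; Mx=o['ft_torque']@A; Fym=F[:2]@Y
        dy,z=q[:2]@Y,q[2]
        yb=dy-.023; th=-np.arcsin(np.clip(yb/.0745,-1,1)); zb=.0745*np.cos(th)
        Fy=(Mx+.011*Fz)/(.19+z-zb)
        print(round(o['clock'],2),"dy",(dy*1e3).round(1),"z",(z*1e3).round(1),"th",np.degrees(th).round(1),"Fy",Fy.round(2),Fym.round(2),"Fz",Fz.round(2),"T",(zb*Fy-(dy-.011)*Fz).round(3),"T(Fy meas)",(zb*Fym-(dy-.011)*Fz).round(3))
E
python3 - <<'E'
from tq import *
tq(12.7,4)
E
```

```text
21.83 dy 70.6 z 53.5 th -39.7 Fy 6.95 6.95 Fz -1.83 T 0.508 T(Fy meas) 0.507
21.88 dy 70.3 z 53.8 th -39.4 Fy 6.21 5.79 Fz -1.69 T 0.458 T(Fy meas) 0.433
21.93 dy 70.3 z 53.7 th -39.5 Fy 6.05 5.7 Fz -0.18 T 0.359 T(Fy meas) 0.339
21.98 dy 70.4 z 53.7 th -39.5 Fy 5.72 5.23 Fz -0.1 T 0.335 T(Fy meas) 0.307
```

>>> jog_arm --jaw '[1, 1, 1, 1, 1, 1, 1, 1]' --linear '[[0, 0.001, -0.0008], [0, 0.002, -0.0015], [0, 0.003, -0.0022], [0, 0.004, -0.0028], [0, 0.005, -0.0034], [0, 0.006, -0.004], [0, 0.007, -0.0045], [0, 0.008, -0.005]]' --delta_rot '[[0, 0, 0], [0, 0, 0], [0, 0, 0], [0, 0, 0], [0, 0, 0], [0, 0, 0], [0, 0, 0], [0, 0, 0]]'

```text
clock: 22.65
eef_pos: [0.4678, 0.0098, 0.1575]
tool_rot: [0.999, -0.033, -0.002, -0.003]
ft_force: [-0.7, 12.0, 3.3]
grip_width: 0.0
```

Run:
```python
from tq import *
tq(12.9,3)
```

```text
22.65 dy 64.1 z 59.5 th -33.5 Fy 12.2 11.93 Fz 3.35 T 0.58 T(Fy meas) 0.563
22.7 dy 64.0 z 59.6 th -33.4 Fy 11.57 10.07 Fz 4.3 T 0.492 T(Fy meas) 0.398
22.75 dy 64.0 z 59.6 th -33.4 Fy 11.12 11.49 Fz 3.56 T 0.503 T(Fy meas) 0.526
```

>>> jog_arm --jaw '[1, 1, 1, 1, 1, 1, 1, 1]' --linear '[[0, 0.0004, -0.0003], [0, 0.0008, -0.0006], [0, 0.0012, -0.0009], [0, 0.0016, -0.0012], [0, 0.002, -0.0014], [0, 0.0023, -0.0016], [0, 0.0026, -0.0018], [0, 0.003, -0.002]]' --delta_rot '[[0, 0, 0], [0, 0, 0], [0, 0, 0], [0, 0, 0], [0, 0, 0], [0, 0, 0], [0, 0, 0], [0, 0, 0]]'

```text
clock: 23.42
eef_pos: [0.4678, 0.007, 0.1598]
tool_rot: [0.999, -0.033, -0.001, -0.004]
ft_force: [-1.0, 11.4, 5.6]
grip_width: -0.0
```

Run:
```python
from tq import *
tq(13,4)
```

```text
23.42 dy 61.4 z 61.8 th -31.0 Fy 12.28 11.34 Fz 5.57 T 0.504 T(Fy meas) 0.443
23.47 dy 61.3 z 61.8 th -30.9 Fy 11.99 11.71 Fz 5.28 T 0.501 T(Fy meas) 0.482
23.52 dy 61.3 z 61.8 th -30.9 Fy 12.02 11.48 Fz 5.47 T 0.493 T(Fy meas) 0.459
23.57 dy 61.3 z 61.8 th -30.9 Fy 11.96 11.0 Fz 5.32 T 0.496 T(Fy meas) 0.435
```

>>> jog_arm --jaw '[1, 1, 1, 1, 1, 1, 1, 1]' --linear '[[0, 0.0005, -0.0005], [0, 0.001, -0.001], [0, 0.0015, -0.0015], [0, 0.002, -0.002], [0, 0.0025, -0.0024], [0, 0.003, -0.0028], [0, 0.0035, -0.003], [0, 0.004, -0.0033]]' --delta_rot '[[0, 0, 0], [0, 0, 0], [0, 0, 0], [0, 0, 0], [0, 0, 0], [0, 0, 0], [0, 0, 0], [0, 0, 0]]'

```text
clock: 24.23
eef_pos: [0.4676, 0.0027, 0.1631]
tool_rot: [0.999, -0.033, -0.001, -0.003]
ft_force: [0.2, 10.6, 4.4]
grip_width: -0.0001
```

Run:
```python
from tq import *
tq(13.2,3)
```

```text
24.23 dy 57.0 z 65.1 th -27.2 Fy 11.18 10.6 Fz 4.36 T 0.54 T(Fy meas) 0.502
24.28 dy 57.0 z 65.1 th -27.1 Fy 11.11 10.52 Fz 4.21 T 0.544 T(Fy meas) 0.504
24.33 dy 57.0 z 65.1 th -27.1 Fy 10.82 9.9 Fz 4.85 T 0.494 T(Fy meas) 0.433
```

>>> jog_arm --jaw '[1, 1, 1, 1, 1, 1, 1, 1]' --linear '[[0, 0.0004, -0.0002], [0, 0.0008, -0.0004], [0, 0.0012, -0.0006], [0, 0.0016, -0.0008], [0, 0.002, -0.001], [0, 0.0023, -0.0011], [0, 0.0026, -0.0012], [0, 0.003, -0.0013]]' --delta_rot '[[0, 0, 0], [0, 0, 0], [0, 0, 0], [0, 0, 0], [0, 0, 0], [0, 0, 0], [0, 0, 0], [0, 0, 0]]'

```text
clock: 25.0
eef_pos: [0.4676, 0.0001, 0.1648]
tool_rot: [0.999, -0.033, -0.001, -0.004]
ft_force: [-0.7, 11.6, 6.5]
grip_width: -0.0001
```

Run:
```python
from tq import *
tq(13.3,3)
```

```text
25.0 dy 54.4 z 66.8 th -25.0 Fy 12.45 11.48 Fz 6.5 T 0.559 T(Fy meas) 0.493
25.05 dy 54.4 z 66.8 th -24.9 Fy 12.2 11.9 Fz 7.09 T 0.517 T(Fy meas) 0.496
25.1 dy 54.4 z 66.8 th -24.9 Fy 12.09 11.59 Fz 7.19 T 0.505 T(Fy meas) 0.471
```

>>> jog_arm --jaw '[1, 1, 1, 1, 1, 1, 1, 1]' --linear '[[0, 0.0004, -0.0003], [0, 0.0008, -0.0006], [0, 0.0012, -0.0009], [0, 0.0016, -0.0012], [0, 0.002, -0.0014], [0, 0.0023, -0.0016], [0, 0.0026, -0.0018], [0, 0.003, -0.002]]' --delta_rot '[[0, 0, 0], [0, 0, 0], [0, 0, 0], [0, 0, 0], [0, 0, 0], [0, 0, 0], [0, 0, 0], [0, 0, 0]]'

```text
clock: 25.77
eef_pos: [0.4675, -0.0031, 0.1668]
tool_rot: [0.999, -0.033, -0.001, -0.003]
ft_force: [-0.1, 11.6, 6.9]
grip_width: -0.0
```

Run:
```python
from tq import *
tq(13.3,3)
```

```text
25.77 dy 51.2 z 68.8 th -22.3 Fy 11.87 11.55 Fz 6.9 T 0.541 T(Fy meas) 0.519
25.82 dy 51.2 z 68.8 th -22.2 Fy 11.66 11.21 Fz 7.07 T 0.52 T(Fy meas) 0.489
25.87 dy 51.2 z 68.8 th -22.2 Fy 11.41 11.1 Fz 7.04 T 0.504 T(Fy meas) 0.483
```

>>> jog_arm --jaw '[1, 1, 1, 1, 1, 1, 1, 1]' --linear '[[0, 0.0005, -0.0003], [0, 0.001, -0.0006], [0, 0.0015, -0.0009], [0, 0.002, -0.0012], [0, 0.0025, -0.0015], [0, 0.003, -0.0018], [0, 0.0035, -0.002], [0, 0.004, -0.0022]]' --delta_rot '[[0, 0, 0], [0, 0, 0], [0, 0, 0], [0, 0, 0], [0, 0, 0], [0, 0, 0], [0, 0, 0], [0, 0, 0]]'

```text
clock: 26.53
eef_pos: [0.4674, -0.0073, 0.1691]
tool_rot: [0.999, -0.033, -0.001, -0.003]
ft_force: [-0.4, 10.2, 7.1]
grip_width: -0.0
```

Run:
```python
from tq import *
tq(13.5,3)
```

```text
26.53 dy 47.1 z 71.1 th -18.8 Fy 11.28 10.12 Fz 7.12 T 0.538 T(Fy meas) 0.457
26.58 dy 47.0 z 71.2 th -18.8 Fy 11.22 10.24 Fz 6.62 T 0.553 T(Fy meas) 0.484
26.63 dy 47.0 z 71.1 th -18.8 Fy 11.36 9.97 Fz 7.15 T 0.544 T(Fy meas) 0.446
```

>>> jog_arm --jaw '[1, 1, 1, 1, 1, 1, 1, 1]' --linear '[[0, 0.0005, -0.0002], [0, 0.001, -0.0004], [0, 0.0015, -0.0006], [0, 0.002, -0.0008], [0, 0.0025, -0.001], [0, 0.003, -0.0012], [0, 0.0035, -0.0014], [0, 0.004, -0.0016]]' --delta_rot '[[0, 0, 0], [0, 0, 0], [0, 0, 0], [0, 0, 0], [0, 0, 0], [0, 0, 0], [0, 0, 0], [0, 0, 0]]'

```text
clock: 27.3
eef_pos: [0.4673, -0.0113, 0.1709]
tool_rot: [0.999, -0.033, -0.0, -0.003]
ft_force: [-0.9, 9.9, 7.4]
grip_width: 0.0001
```

```bash
python3 - <<'E'
from tq import *
tq(13.6,3)
E
python3 look.py w16 13.6
```

```text
27.3 dy 43.0 z 72.9 th -15.6 Fy 11.13 9.82 Fz 7.4 T 0.562 T(Fy meas) 0.467
27.35 dy 43.0 z 72.9 th -15.6 Fy 11.11 10.03 Fz 6.3 T 0.596 T(Fy meas) 0.518
27.4 dy 43.0 z 72.9 th -15.5 Fy 10.99 10.45 Fz 7.74 T 0.541 T(Fy meas) 0.503
27.4 rel hub mm: -0.1 43.0 72.9 F vise -0.1 10.4 7.7 tau -0.399 Mx 2.015
27.45 rel hub mm: -0.1 43.0 72.9 F vise -1.1 11.1 7.3 tau -0.598 Mx 1.999
clock 27.45 lin [0. 0. 0.] rot [-0.35  0.06  0.1 ]
[ 305  178   47   47 1749] [328. 201.] [466.82  74.35   1.52  74.37 -88.83]
```

View pics/w16.png

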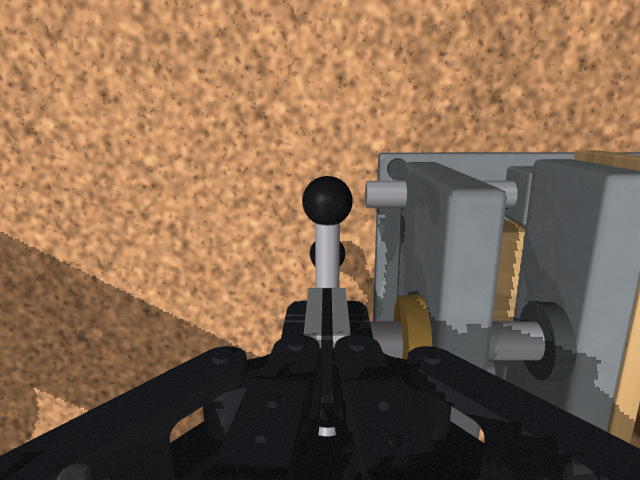

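>>> jog_arm --jaw '[1, 1, 1, 1, 1, 1, 1, 1]' --linear '[[0, 0.0005, -0.0002], [0, 0.001, -0.0004], [0, 0.0015, -0.0006], [0, 0.002, -0.0008], [0, 0.0025, -0.001], [0, 0.003, -0.0011], [0, 0.0035, -0.0012], [0, 0.004, -0.0013]]' --delta_rot '[[0, 0, 0], [0, 0, 0], [0, 0, 0], [0, 0, 0], [0, 0, 0], [0, 0, 0], [0, 0, 0], [0, 0, 0]]'

```text
clock: 28.17
eef_pos: [0.4672, -0.0151, 0.1722]
tool_rot: [0.999, -0.033, -0.0, -0.003]
ft_force: [0.1, 10.7, 8.6]
grip_width: 0.0001
```

Run:
```python
from tq import *
tq(13.7,3)
```

```text
28.17 dy 39.2 z 74.2 th -12.6 Fy 12.17 10.64 Fz 8.59 T 0.642 T(Fy meas) 0.531
28.22 dy 39.2 z 74.3 th -12.5 Fy 11.95 12.43 Fz 8.61 T 0.626 T(Fy meas) 0.661
28.27 dy 39.2 z 74.2 th -12.5 Fy 11.3 10.12 Fz 7.03 T 0.623 T(Fy meas) 0.537
```

>>> jog_arm --jaw '[1, 1, 1, 1, 1, 1, 1, 1]' --linear '[[0, 0.0003, -0.0001], [0, 0.0006, -0.0002], [0, 0.0009, -0.0003], [0, 0.0012, -0.0004], [0, 0.0014, -0.0005], [0, 0.0016, -0.0006], [0, 0.0018, -0.0006], [0, 0.002, -0.0006]]' --delta_rot '[[0, 0, 0], [0, 0, 0], [0, 0, 0], [0, 0, 0], [0, 0, 0], [0, 0, 0], [0, 0, 0], [0, 0, 0]]'

```text
clock: 28.93
eef_pos: [0.4671, -0.017, 0.1728]
tool_rot: [0.999, -0.033, -0.0, -0.004]
ft_force: [-0.1, 12.0, 7.9]
grip_width: -0.0002
```

Run:
```python
from tq import *
tq(13.7,4)
```

```text
28.93 dy 37.4 z 74.8 th -11.1 Fy 12.78 11.98 Fz 7.9 T 0.726 T(Fy meas) 0.668
28.98 dy 37.4 z 74.8 th -11.1 Fy 12.1 10.91 Fz 6.99 T 0.701 T(Fy meas) 0.613
29.03 dy 37.4 z 74.9 th -11.1 Fy 12.24 11.41 Fz 7.65 T 0.694 T(Fy meas) 0.633
29.08 dy 37.3 z 74.9 th -11.1 Fy 12.19 10.47 Fz 8.18 T 0.676 T(Fy meas) 0.55
```

>>> jog_arm --jaw '[1, 1, 1, 1, 1, 1, 1, 1]' --linear '[[0, 0.0002, -0.0001], [0, 0.0004, -0.0002], [0, 0.0006, -0.0002], [0, 0.0008, -0.0003], [0, 0.001, -0.0003], [0, 0.0011, -0.0003], [0, 0.0012, -0.0003], [0, 0.0013, -0.0003]]' --delta_rot '[[0, 0, 0], [0, 0, 0], [0, 0, 0], [0, 0, 0], [0, 0, 0], [0, 0, 0], [0, 0, 0], [0, 0, 0]]'

```text
clock: 29.75
eef_pos: [0.4671, -0.0181, 0.1732]
tool_rot: [0.999, -0.033, -0.0, -0.004]
ft_force: [-1.3, 11.9, 8.5]
grip_width: -0.0004
```

Run:
```python
from tq import *
tq(13.7,5)
```

```text
29.75 dy 36.2 z 75.2 th -10.2 Fy 12.57 11.77 Fz 8.55 T 0.706 T(Fy meas) 0.648
29.8 dy 36.2 z 75.3 th -10.2 Fy 12.43 12.03 Fz 9.06 T 0.683 T(Fy meas) 0.654
29.85 dy 36.2 z 75.3 th -10.2 Fy 12.39 12.04 Fz 8.45 T 0.696 T(Fy meas) 0.67
29.9 dy 36.2 z 75.3 th -10.2 Fy 12.46 11.85 Fz 7.61 T 0.722 T(Fy meas) 0.677
29.95 dy 36.2 z 75.3 th -10.2 Fy 12.68 11.37 Fz 9.19 T 0.698 T(Fy meas) 0.602
```

>>> jog_arm --jaw '[1, 1, 1, 1, 1, 1, 1, 1]' --linear '[[0, 0.0002, -0.0001], [0, 0.0004, -0.0002], [0, 0.0006, -0.0002], [0, 0.0008, -0.0003], [0, 0.001, -0.0003], [0, 0.0011, -0.0003], [0, 0.0012, -0.0003], [0, 0.0013, -0.0003]]' --delta_rot '[[0, 0, 0], [0, 0, 0], [0, 0, 0], [0, 0, 0], [0, 0, 0], [0, 0, 0], [0, 0, 0], [0, 0, 0]]'

```text
clock: 30.62
eef_pos: [0.467, -0.0194, 0.1737]
tool_rot: [0.999, -0.033, -0.0, -0.004]
ft_force: [-0.2, 12.2, 8.1]
grip_width: 0.0002
```

Run:
```python
from tq import *
tq(13.7,5)
```

```text
30.62 dy 35.0 z 75.7 th -9.3 Fy 12.54 12.11 Fz 8.15 T 0.727 T(Fy meas) 0.695
30.67 dy 35.0 z 75.7 th -9.3 Fy 12.82 12.08 Fz 7.98 T 0.751 T(Fy meas) 0.697
30.72 dy 35.0 z 75.7 th -9.3 Fy 12.81 12.48 Fz 9.81 T 0.706 T(Fy meas) 0.682
30.77 dy 35.0 z 75.7 th -9.3 Fy 12.88 12.33 Fz 8.58 T 0.74 T(Fy meas) 0.701
30.82 dy 35.0 z 75.7 th -9.3 Fy 12.64 11.88 Fz 8.85 T 0.717 T(Fy meas) 0.661
```

>>> jog_arm --jaw '[1, 1, 1, 1, 1, 1, 1, 1]' --linear '[[0, -0.004, 0], [0, -0.01, 0], [0, -0.015, 0], [0, -0.017, -0.02], [0, -0.017, -0.05], [0, -0.017, -0.08], [0, -0.017, -0.1], [0, -0.017, -0.1]]' --delta_rot '[[0, 0, 0], [0, 0, 0], [0, 0, 0], [0, 0, 0], [0, 0, 0], [0, 0, 0], [0, 0, 0], [0, 0, 0]]'

```text
clock: 31.48
eef_pos: [0.4692, -0.006, 0.2758]
tool_rot: [0.999, -0.034, 0.002, 0.001]
ft_force: [1.2, 0.1, 0.7]
grip_width: -0.0001
```

```bash
python3 look.py w17 13.8
python3 - <<'E'
from h import *
for n in ("scene",):
    im,d=bot.camera(n); cv2.imwrite(f"pics/{n}17.png",im[:,:,::-1])
E
```

```text
31.48 rel hub mm: 1.2 48.5 177.8 F vise 1.2 0.2 0.7 tau -0.02 Mx 0.02
31.53 rel hub mm: 0.3 48.4 175.5 F vise 0.3 -0.2 -0.1 tau 0.062 Mx -0.018
clock 31.53 lin [0. 0. 0.] rot [ 0.07  0.01 -0.04]
```

View pics/w17.png

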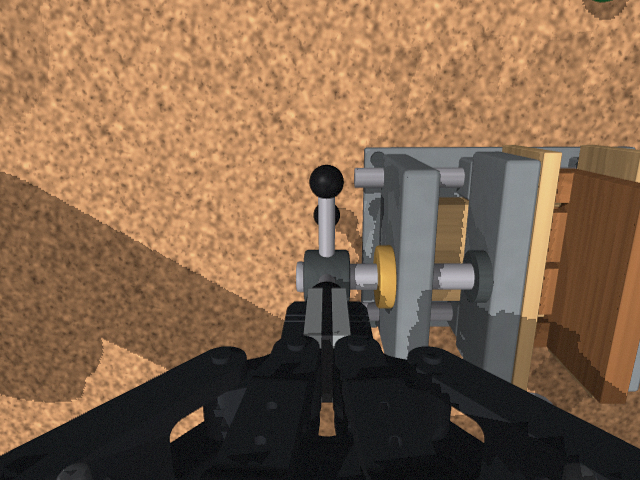

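View pics/scene17.png

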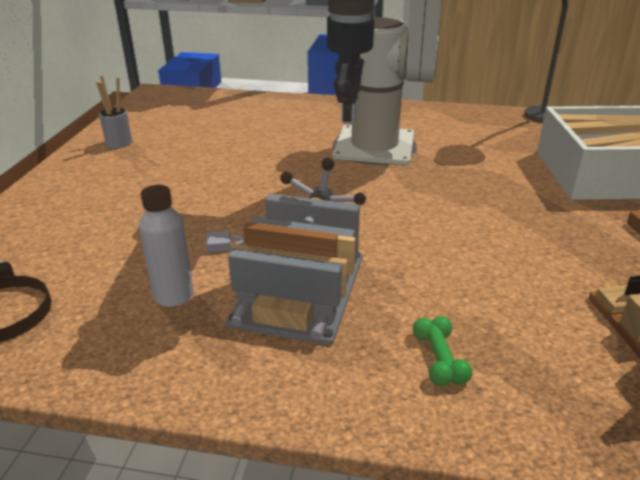

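>>> jog_arm --jaw '[1, 1, 1, 1, 1, 1, 1, 1]' --linear '[[0.02, 0.005, -0.01], [0.05, 0.012, -0.015], [0.085, 0.02, -0.015], [0.12, 0.03, -0.015], [0.15, 0.038, -0.015], [0.175, 0.044, -0.015], [0.19, 0.048, -0.015], [0.19, 0.048, -0.015]]' --delta_rot '[[0, 0, 0], [0, 0, 0], [0, 0, 0], [0, 0, 0], [0, 0, 0], [0, 0, 0], [0, 0, 0], [0, 0, 0]]'

```text
clock: 32.3
eef_pos: [0.6548, -0.0679, 0.2808]
tool_rot: [0.999, -0.035, -0.005, 0.0]
ft_force: [-1.5, -0.4, -0.6]
grip_width: 0.0001
```

```bash
python3 rel.py w18; python3 an.py
```

```text
32.3 [ 0.65477283 -0.06785886  0.280838  ] [ 9.994e-01 -3.470e-02 -5.000e-03  4.000e-04]
n 15406 zmed 0.11767916444240564
-10 [(np.float64(505.2), np.float64(517.7)), (np.float64(540.5), np.float64(542.4)), (np.float64(576.8), np.float64(622.7)), (np.float64(676.2), np.float64(710.1))]
0 [(np.float64(540.6), np.float64(542.7)), (np.float64(586.5), np.float64(622.7)), (np.float64(676.0), np.float64(710.2))]
10 [(np.float64(540.5), np.float64(542.8)), (np.float64(586.4), np.float64(622.7)), (np.float64(675.9), np.float64(710.3))]
20 [(np.float64(540.1), np.float64(542.6)), (np.float64(586.6), np.float64(622.6)), (np.float64(676.3), np.float64(710.0))]
30 [(np.float64(539.9), np.float64(542.6)), (np.float64(586.4), np.float64(622.5)), (np.float64(676.1), np.float64(710.0))]
40 [(np.float64(540.5), np.float64(542.5)), (np.float64(586.5), np.float64(622.6)), (np.float64(676.0), np.float64(710.1))]
50 [(np.float64(540.1), np.float64(542.4)), (np.float64(586.5), np.float64(622.5)), (np.float64(674.0), np.float64(709.8))]
60 [(np.float64(519.1), np.float64(540.8)), (np.float64(586.8), np.float64(622.5)), (np.float64(673.9), np.float64(710.0))]
70 [(np.float64(610.5), np.float64(622.2)), (np.float64(673.9), np.float64(685.9))]
jaw ymax [np.float64(66.4), np.float64(71.5)]
board top z 0.14923200861878858
board -10 656.6 674.0
board 0 656.6 673.9
board 10 656.6 674.2
board 20 656.6 674.1
board 30 656.6 673.9
board 40 656.1 673.7
board 50 656.1 673.5
board ymax 52.46959957490616
rail -10 622.4 655.0
rail 0 622.4 655.1
rail 10 622.3 655.1
rail 20 622.2 655.1
rail 30 622.2 655.1
rail 40 622.2 655.1
rail 50 622.1 674.0
tcp in vise axes 656.5 -23.0 0.2816
```

View pics/w18.png

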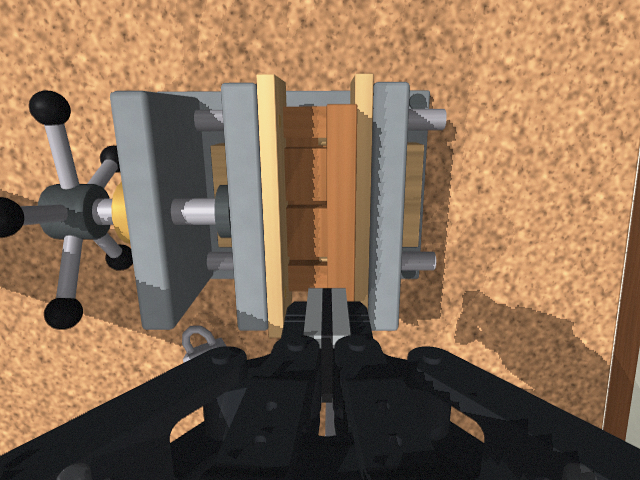

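```bash
python3 -c "
from workcell import bot
print(bot.get_obs()['ft_force'],bot.get_obs()['joint_vel'].round(3)); print(bot.job_done())"
```

```text
[-0.25276231  0.6943555  -0.52943512] [ 0.011 -0.056 -0.045  0.009  0.004  0.   ]
the job is handed in; nothing more can be done
None
```

The stand is clamped upright in the vise with its joint shut, and I handed the job in at about 32 s; no verdict was reported.

I gripped the stand by its top edge and set it on the bed between the jaws, rail towards the wheel. After letting go, I wound the wheel about 320° clockwise in five strokes on the spokes. The last stroke was in small steps, watching the torque.

**Clamping:** the last torque readings averaged 0.69 N m from the measured side force and 0.73 from the wrist moment. That is about 115 to 130 N. The two estimates differ by about 0.04 N m, because of sensor noise and friction against the spoke ball. Clamp force was not measured directly.

**Position:** the final wrist image gives a jaw gap of 51.5 mm by depth measurement; a shut stand is 52 mm deep, so this fits a closed joint under load. The board lies against the rear jaw within measuring error. It is upright, about 1 mm off centre, with its top about 149 mm above the bench by the camera (151 expected).

**Surroundings:** the last scene image shows the bottle, padlock and dog toy where they were, though I did not measure their positions. The arm is clear of everything; the wrist force was only noise.

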